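# Walk a bench power supply home into its docking frame

## Task

Push the heavy bench power supply back into its aluminium docking frame: walk it forward with alternating gentle pushes on the two plain ends of its front panel, never pressing on the dial or terminals in the middle, until its far side sits flat on both steel stop pads of the frame. Then seat it: press the left end firmly onto its pad with about 14 N for half a second, then the right end the same way. Never ram the frame, and leave the beaker, bottle and timer where they stand.

Things in the scene. Friction and masses are not known exactly. Their poses are not given: they have to be found in the camera images.
- supply: Bench power supply, plain grey case 120 (x) x 160 (y) x 62 mm (z), 0.6 to 0.9 kg, on four plastic glide feet; sliding it takes 1.5 to 4 N. Origin: centre of its underside, at bench level; +x is the way it must travel, z up. Its front panel is the -x side, towards the robot; the black middle (44 mm either side) carries the controls, the two ends are plain flat upright faces.
- controls: Dial (29 mm diameter) and three terminals in a row on the middle of the panel, standing out 18 to 20 mm, from y = -43 to +42 mm and 12 to 42 mm above the bench in the supply's frame; not to be pressed. Fixed to the supply, same origin and axes as it.
- panel_left (a point): Point on the panel face at supply (-60, +64, 30) mm: middle of the plain left end (left seen from the robot), the place to push, at 10 to 50 mm above the bench. Pushing this end forward turns the supply clockwise from above, by about the travel of the pushed end divided by 0.2 m, while its middle moves forward by about 0.65 of that travel.
- panel_right (a point): Same for the plain right end: supply (-60, -64, 30) mm; pushing here turns the supply counter-clockwise from above.
- lead_left (a point): Leading left corner of the supply (before rounding; corner radius 8 mm), which ends at the stop pads: supply (+60, +80, 30) mm.
- lead_right (a point): Leading right corner: supply (+60, -80, 30) mm.
- dock: Docking frame of rigid aluminium bars 30 mm high, fixed to the bench, open towards the robot. Origin at bench level in the middle of its back, +x is the way in, z up. The front faces of its two stop pads lie in the plane x = 0. Fully home, the supply has its leading face at x = 0, its panel face at x = -120 mm, and the frame's yaw.
- pad_left: Left steel stop pad on the frame's back bar, 24 mm wide, from 7 to 27 mm above the bench, rigid. Origin at dock (0, +64, 0) mm, under the middle of its front face. It must bear more than 4 N while the end is pressed, the whole frame less than 25 N; friction on the bench takes 2 to 6 N of a push at the panel, so push there with 12 to 16 N.
- pad_right: Right stop pad, same as the left, at dock (0, -64, 0) mm.
- mouth (a point): Middle of the frame's mouth, dock (-58, 0, 15) mm. The straight side rails have inner faces at dock y = +-83 mm (3 mm play each side) from x = -32 mm to 0; from x = -32 back to -58 mm they flare outward by 10 mm as a funnel. A supply skewed between the rails binds: the force rises steeply and its other end must be pushed.
- beaker: Small clear beaker, 43 x 42 x 52 mm, right of the frame; origin under its centre. Leave alone.
- cement_bottle: Small white bottle with a blue tip, 34 x 34 x 83 mm, right of the frame; origin under its centre. Leave alone.
- timer: White bench timer, 62 x 64 x 18 mm, behind the right end of the frame; origin under its centre. Leave alone.

How it is judged (in metres and radians):
On the way, in this order (a step that is already met when the one before it is completed fails the run):
1. with both leading corners home, the left end is pressed onto its pad (over 4 N) (x of each of lead_left, lead_right in the frame of dock above -0.003 m and y of supply in the frame of dock between -0.006 and 0.006 m and height (world z) of supply below 0.006 m and angle between supply's own z axis and vertical below 0.04 rad and contact force between supply and pad_left above 4 N), for 0.2 s.
2. then, still home, the right end is pressed onto its pad (over 4 N) (x of each of lead_left, lead_right in the frame of dock above -0.003 m and y of supply in the frame of dock between -0.006 and 0.006 m and height (world z) of supply below 0.006 m and angle between supply's own z axis and vertical below 0.04 rad and contact force between supply and pad_right above 4 N), for 0.2 s.
At the end, for the whole second after the job is handed in: Both leading corners of the supply within 3 mm of the plane of the stop pads, the supply flat on the bench between the rails (middle within 6 mm of the frame's middle line) and at rest (x of each of lead_left, lead_right in the frame of dock above -0.003 m and y of supply in the frame of dock between -0.006 and 0.006 m and height (world z) of supply below 0.006 m and angle between supply's own z axis and vertical below 0.04 rad and linear speed of supply below 0.01 m/s); the robot touches nothing.
It fails at once if the supply is rammed or forced against the frame (over 25 N) (contact force between supply and dock above 25 N).
It fails at once if the supply is pushed with more than 28 N (contact force between any of the fingers, the arm and supply above 28 N).
It fails at once if the dial or terminals are pressed (over 1.5 N) (contact force between anything else and controls above 1.5 N).
It fails at once if the supply is tipped or lifted (angle between supply's own z axis and vertical above 0.1 rad or height (world z) of supply above 0.015 m).
It fails at once if a bystander is moved by more than 15 mm (distance of any of beaker, cement_bottle, timer from where it was at the start of the episode above 0.015 m).
It also fails if it takes over 72 s, if anything falls off the work surface, if the arm or the gripper's body presses on something with over 40 N, if the wrist force passes 120 N, or if a joint passes its speed limit or range.

## Robot

A 6-joint arm with a two-finger parallel gripper is mounted at the origin on a cart in front of the work surface, level with it; the furniture and walls round the work are solid. World frame = base frame: x ahead of the robot, y to its left, z up, the work surface at z = 0. Lengths are in mm, angles in rad, forces in N, time in s.
With the tool pointing down it reaches from about 275 to 850 mm from the base axis. Payload 5.2 kg.
Tool frame: the origin (TCP) lies midway between the tips of the shut fingers; the grasp point (between the pads) lies 19 mm behind it; z points along the fingers, y is the direction in which the jaws open and shut (so a half turn about z gives the same grasp; the last joint's range is limited). The gripper opens to 85 mm and grips with 20 to 120 N. Pads are 22 mm wide; open, the fingers measure 114 mm over their backs; the gripper's body (76 mm by 85 mm) begins 54 mm behind the grasp point. The pads swing forward as they close: fully open they stand 13 mm farther back than shut.
Start: joints at [-1.382, 0.259, 1.535, -0, 1.348, -0.203], TCP at [210.04, -508.319, 231.31] pointing down, gripper open.
Joint ranges: [-3.14, 3.14], [-0.91, 2.08], [0.19, 2.58], [-1.22, 4.36], [0.22, 2.71], [-3.12, 3.12]. Speed limits (rad/s): [2.57, 2.57, 3.14, 3.14, 3.14, 3.14].

## Interface

Orientations are given as [roll, pitch, yaw] about the fixed x, y, z axes, in that order (R = Rz(yaw) Ry(pitch) Rx(roll)).
In Python, from rig import r gives the robot as it stands. The module is installed in compiled form; this text tells all that it offers.
- The arm moves only by the tool send_rows, never from a script. Its arguments are lists of equal length, an entry for each row: "dp": the shift along the tool's x, y, z scaled (see below), a list of three; "rot": the turn, a rotation vector about the tool's x, y, z scaled (see below), a list of three; "claw": the closure, from 0 (fully open) to 1 (shut). In form: {"dp": [[tx, ty, tz], ...], "rot": [[wx, wy, wz], ...], "claw": [claw, ...]}. A call has exactly 10 rows; each row is the pose to reach, as a shift and turn from the pose measured when the call began, along the tool's axes at that moment; what a row does not reach only later rows make up. The controller multiplies each number of a shift by 0.4 m and each number of a turn by 90 degrees. A row lasts 1/12 s, in which the tool goes at most 41.7 mm and 7.16 degrees, less where a joint would pass 70% of its speed; a pose out of reach is approached as far as the arm can. A call with a number of a shift or a turn outside -1 to 1 is refused whole. A call with a gripper value outside its range is refused whole. The fingers move at their own pace and stop on an object; "grip_force" is the grip in N (left out, the last holds). Time passes only in rows, so rows that repeat a pose let the fingers close, or fill a call up. It gives the time, the measured TCP pose, the force and the opening at its end, in the units of the state.
- r.sense(): the state, without advancing time (a new reading comes with each control period).
- r.grab_frame(name): name is "side" or "top" or "wrist"; returns a dict with "frame" (480x640x3 uint8, red, green, blue), "K" (3x3 intrinsics, pixels), "cam_to_world" (4x4, takes a point from camera to world coordinates); the wrist camera has in their place "T_tool_cam" (4x4, takes a point from camera to tool coordinates, whose origin is the TCP and whose axes are the flange's). Camera axes: x right, y up, looking along -z (the intrinsics and any distortion apply to the point x, -y, -z); pixel columns grow to the right and rows downward; lengths in mm; the calibration is good to about 2 mm. The wrist camera is an equidistant fisheye: a pixel r from the principal point sees the ray r / f radians off the axis. A picture is of the moment at which its call begins: read the wrist's pose just before it. There is no depth.
- r.sign_off(): hands the job in, once; it reports no verdict.
The state is a dict: "clock": time; "q": joint angles; "dq": joint speeds; "effort": joint torques, N m; "ee_pos": TCP position; "tcp_rot": TCP orientation; "wrist_force": force on the tool from outside, world axes, zero at the start; "moment": the same for the moment, N m; "grip_width": opening from 0.0 (shut) to 1.0 (fully open).
Only numpy, scipy, OpenCV 4.12 (cv2) and the standard library are available. Lean on these libraries where they do the work, as an engineer would, in place of code of your own. Each camera call takes 0.05 s, during which the arm holds its last target.

## Working session

There is one attempt and no reset: what is moved stays moved. The work goes in short steps, Python scripts to look and compute and a tool call to move; the robot and the scene stay as the last step left them, time stands still between calls to the robot, and variables do not carry over. Pictures are saved under pics/ and viewed, and the job is handed in when it is done.

Besides the shell and the picture viewer there is one more tool, called after ">>>" as name(argument=value, ...) on one line, values as JSON. send_rows: Moves the arm, as the interface text tells. Shifts and turns lie within -1 to 1; 1 stands for 0.4 m of shift or 90 degrees of turn. Its arguments: {"type":"object","properties":{"dp":{"type":"array","items":{"type":"array","items":{"type":"number","minimum":-1,"maximum":1}}},"rot":{"type":"array","items":{"type":"array","items":{"type":"number","minimum":-1,"maximum":1}}},"claw":{"type":"array","items":{"type":"number"}},"grip_force":{"type":"number"}},"required":["dp","rot","claw"]}

```bash
mkdir -p pics; python3 - <<'E'
from rig import r
import cv2
print(r.sense())
for n in("side","top","wrist"):
    f=r.grab_frame(n); cv2.imwrite(f"pics/{n}0.png",f["frame"][:,:,::-1])
    print(n,f["K"],f.get("cam_to_world",f.get("T_tool_cam")), f.keys())
print(r.sense()["clock"])
E
```

```text
{'clock': 0.0, 'q': array([-1.38177126e+00,  2.59331563e-01,  1.53607755e+00, -1.00795422e-05,
        1.34801176e+00, -2.02808011e-01]), 'dq': array([-0.00113422, -0.00019522, -0.00226604, -0.00083125,  0.00025739,
       -0.00032615]), 'effort': array([ 6.87627871e-04, -4.46029437e+01, -2.90569013e+01, -1.37739522e-05,
        1.17313999e-02, -7.82927174e-06]), 'ee_pos': array([ 209.94860012, -507.77932743,  230.48307631]), 'tcp_rot': array([-3.13979992e+00, -3.58615980e-04,  3.91834993e-01]), 'wrist_force': array([ 0.76785813, -0.13268625, -0.1578678 ]), 'moment': array([ 0.03644819,  0.01884745, -0.01332704]), 'grip_width': 1.0009138098760741}
side [[497.66581792   0.         322.69767574]
 [  0.         497.66581792 231.84069718]
 [  0.           0.           1.        ]] [[ 8.96038467e-01  2.06708956e-01 -3.92920440e-01  8.93675315e+01]
 [-4.43923244e-01  4.30829965e-01 -7.85695676e-01 -1.06871562e+03]
 [ 6.87156688e-03  8.78440066e-01  4.77803131e-01  4.54521645e+02]
 [ 0.00000000e+00  0.00000000e+00  0.00000000e+00  1.00000000e+00]] dict_keys(['frame', 'K', 'cam_to_world'])
t
[... 187 characters left out ...]
4280e+02]
 [-9.99935891e-01  7.87225679e-03  8.13894654e-03 -3.61899823e+02]
 [ 8.95380279e-03  1.09720725e-01  9.93922126e-01  9.06174247e+02]
 [ 0.00000000e+00  0.00000000e+00  0.00000000e+00  1.00000000e+00]] dict_keys(['frame', 'K', 'cam_to_world'])
wrist [[371.64829954   0.         313.78504032]
 [  0.         371.64829954 239.06352947]
 [  0.           0.           1.        ]] [[ 9.48511409e-05  9.47015346e-01  3.21188303e-01  8.21372180e+01]
 [ 9.99999947e-01  9.81830826e-06 -3.24262197e-04 -1.30754997e+00]
 [-3.10234802e-04  3.21188316e-01 -9.47015295e-01 -1.43254484e+02]
 [ 0.00000000e+00  0.00000000e+00  0.00000000e+00  1.00000000e+00]] dict_keys(['frame', 'K', 'T_tool_cam'])
0.15
```

View pics/top0.png

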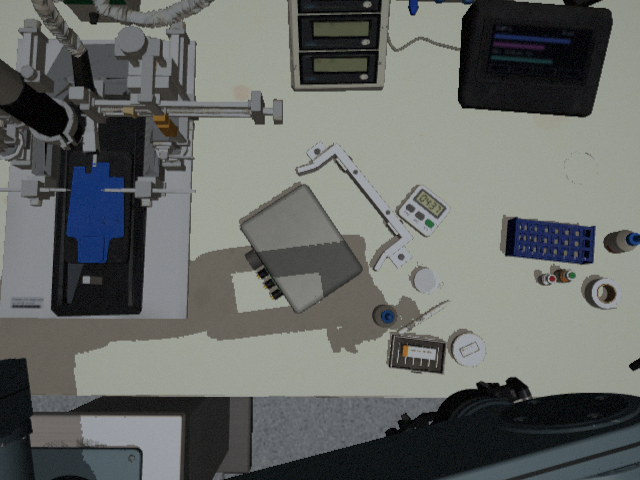

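View pics/side0.png

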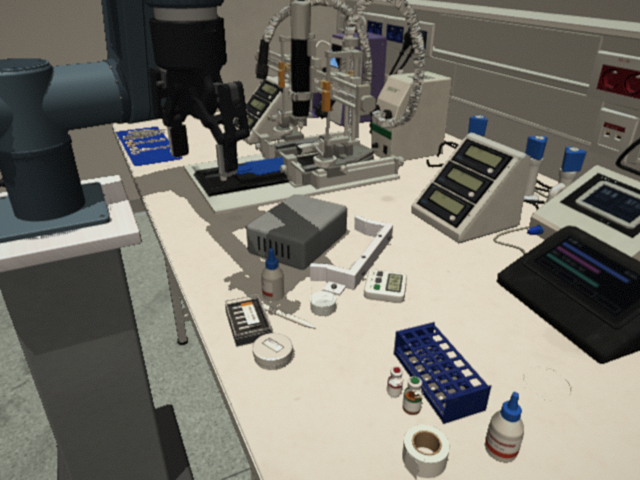

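View pics/wrist0.png

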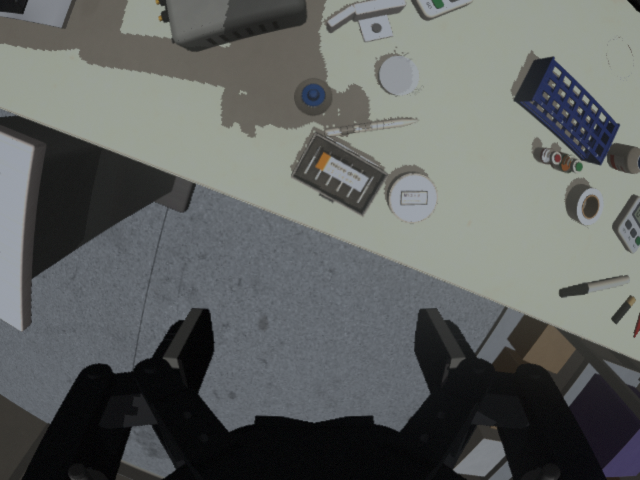

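The top view shows the supply at about px (300,248), its panel with the controls facing lower left near (268,282). The dock is at about (370,195), opening towards the supply. The beaker is at (425,279), the bottle at (386,316) and the timer at (425,210).

```bash
cat > h.py <<'E'
import numpy as np, cv2
from rig import r
def ray(f,u,v):
    K=np.array(f["K"]);T=np.array(f["cam_to_world"])
    d=np.array([(u-K[0,2])/K[0,0],-(v-K[1,2])/K[1,1],-1.0])
    return T[:3,3],T[:3,:3]@d
def onz(f,u,v,z):
    o,d=ray(f,u,v); t=(z-o[2])/d[2]; return (o+t*d)
def proj(f,P):
    K=np.array(f["K"]);T=np.array(f["cam_to_world"])
    p=T[:3,:3].T@(np.asarray(P,float)-T[:3,3]); return np.array([K[0,2]+K[0,0]*p[0]/-p[2],K[1,2]-K[1,1]*p[1]/-p[2]])
def tri(rays):
    A=np.zeros((3,3));b=np.zeros(3)
    for o,d in rays:
        d=d/np.linalg.norm(d);M=np.eye(3)-np.outer(d,d);A+=M;b+=M@o
    return np.linalg.solve(A,b)
E
python3 - <<'E'
import cv2
a=cv2.imread("pics/top0.png")[130:330,230:450]; cv2.imwrite("pics/top0z.png",cv2.resize(a,None,fx=3.6,fy=3,interpolation=cv2.INTER_CUBIC) if 0 else cv2.resize(a,None,fx=3,fy=3,interpolation=cv2.INTER_CUBIC))
a=cv2.imread("pics/side0.png")[180:330,230:430]; cv2.imwrite("pics/side0z.png",cv2.resize(a,None,fx=4,fy=4,interpolation=cv2.INTER_CUBIC))
E
```

```text
(no output)
```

View pics/top0z.png

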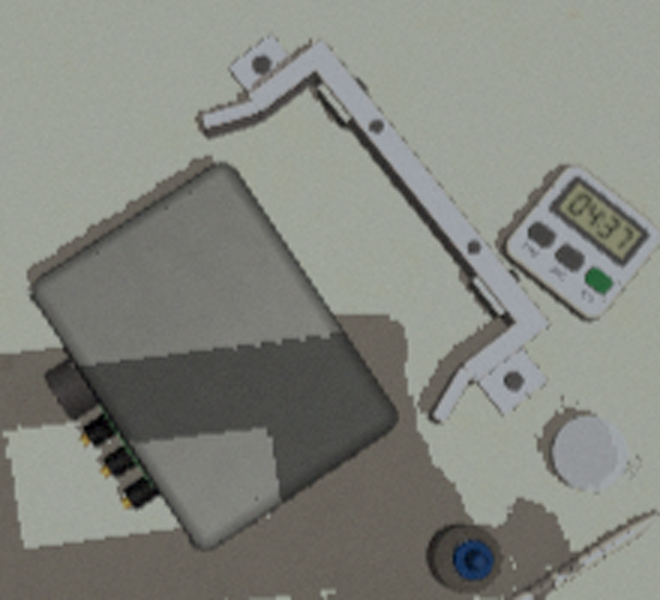

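View pics/side0z.png

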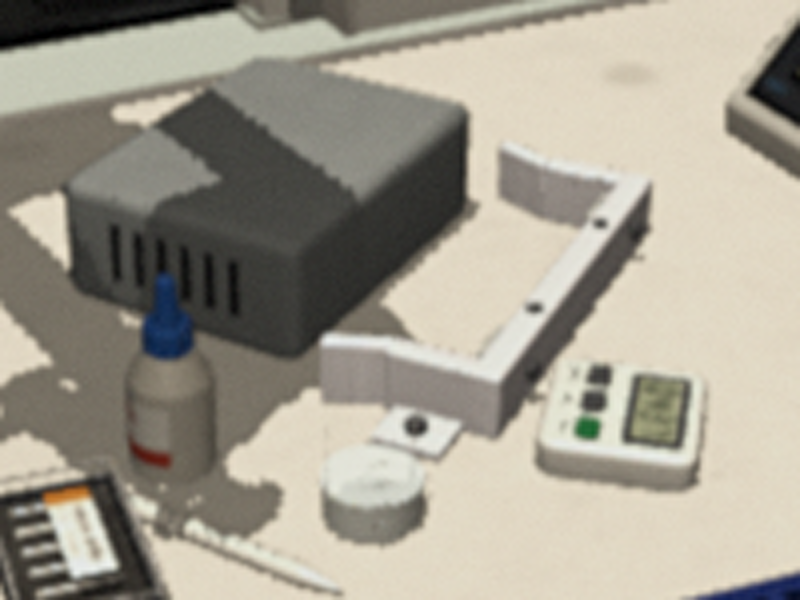

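```bash
python3 - <<'E'
from h import *
f=r.grab_frame("top")
Z=lambda p:(p[0]/3+230-.33,p[1]/3+130-.33)
def W(p,z): return onz(f,*Z(p),z)[:2]
def line(a,b,z):
    a,b=W(a,z),W(b,z); return a,b-a
def X(l,m):
    t=np.linalg.solve(np.c_[l[1],-m[1]],m[0]-l[0]); return l[0]+t[0]*l[1]
z=58
pan=line((45,310),(185,535),z);lead=line((245,185),(385,395),z);L=line((50,270),(205,170),z);R=line((225,545),(385,435),z)
c=[X(pan,L),X(pan,R),X(lead,R),X(lead,L)]
print(np.round(c,1),[np.linalg.norm(c[i]-c[i-1]) for i in range(4)])
for n,l in zip("pan lead L R".split(),(pan,lead,L,R)): print(n,np.degrees(np.arctan2(l[1][1],l[1][0])))
print("centre",np.mean(c,0))
bl=line((318,78),(515,320),30);print("bar",np.degrees(np.arctan2(bl[1][1],bl[1][0])),bl)
ob=W((318,40),30),W((548,322),30);d=ob[1]-ob[0];print("outer",ob,np.linalg.norm(d),np.degrees(np.arctan2(d[1],d[0])))
for n,p in dict(lp1=(318,88),lp2=(348,122),rp1=(472,280),rp2=(503,315)).items(): print(n,W(p,27))
for n,p,z in (("beaker",(588,452),40),("bottle",(472,560),83),("tl",(560,165),18),("tt",(590,320),18)): print(n,W(p,z))
for n,p in dict(Lend=(203,130),Rend=(437,420)).items():print(n,W(p,30))
E
```

```text
[[ 435.8 -249.7]
 [ 300.4 -336.7]
 [ 368.6 -435.2]
 [ 500.7 -346.7]] [np.float64(116.73111888894394), np.float64(160.99542190191343), np.float64(119.8279842308445), np.float64(158.98340955552152)]
pan -147.29890307575263
lead -146.20226152674027
L -56.22601758850319
R -55.27741927066223
centre [ 401.38238098 -342.07879075]
bar -141.10112956760364 (array([ 548.22407948, -393.58870127]), array([-125.51395611, -101.27290976]))
outer (array([ 568.41952218, -393.51151686]), array([ 421.81450043, -511.75439956])) 188.34652030812467 -141.1124189484957
lp1 [ 543.66105511 -393.71752093]
lp2 [ 525.77696706 -409.37170728]
rp1 [ 443.5550646  -473.34778844]
rp2 [ 425.56650539 -489.17094471]
beaker [ 355.32853043 -529.42725816]
bottle [ 302.62178034 -465.44923383]
tl [ 505.84925717 -520.9977284 ]
tt [ 424.31083983 -535.63539855]
Lend [ 520.22032475 -334.23033839]
Rend [ 371.30179584 -454.73811423]
```

```bash
cat >> h.py <<'E'
from scipy.spatial.transform import Rotation as Ro
def plan(pos,yaw_deg=None):
    s=r.sense(); R0=Ro.from_euler("xyz",s["tcp_rot"]).as_matrix()
    dp=R0.T@(np.array(pos,float)-s["ee_pos"])/400
    yaw=np.radians(yaw_deg) if yaw_deg is not None else s["tcp_rot"][2]
    R1=Ro.from_euler("xyz",[np.pi,0,yaw]).as_matrix()
    w=Ro.from_matrix(R0.T@R1).as_rotvec()/(np.pi/2)
    print("at",np.round(s["ee_pos"],1),"yaw",round(np.degrees(s["tcp_rot"][2]),2),"t",round(s["clock"],2),"dp",np.round(dp,4),"rot",np.round(w,4))
    return dp,w
E
python3 - <<'E'
from h import *
ft=r.grab_frame("top");fs=r.grab_frame("side")
T=lambda p:ray(ft,p[0]/3+229.67,p[1]/3+129.67); S=lambda p:ray(fs,p[0]/4+229.6,p[1]/4+179.6)
print("leadleft top",tri([T((225,165)),S((467,108))]))
print("leadright top",tri([T((393,420)),S((297,252))]))
print("bar outer right",tri([T((548,322)),S((500,382))]))
print("bar outer left",tri([T((318,40)),S((651,180))]))
plan((291,-295,150),-51.2)
E
```

```text
leadleft top [ 497.57312663 -346.72616454   57.14462799]
leadright top [ 371.93601867 -431.15065279   55.33172261]
bar outer right [ 422.73164171 -512.57934582   26.7903764 ]
bar outer left [ 570.36995018 -394.03728174   25.55984319]
at [ 210.  -508.2  231. ] yaw 22.45 t 0.3 dp [ 0.3907 -0.415   0.2029] rot [-4.000e-04  2.000e-04  8.183e-01]
```

>>> send_rows(dp=[[0.04,-0.04,0.02],[0.08,-0.08,0.04],[0.12,-0.12,0.06],[0.16,-0.16,0.08],[0.2,-0.21,0.1],[0.24,-0.25,0.12],[0.28,-0.29,0.14],[0.32,-0.33,0.16],[0.36,-0.38,0.18],[0.39,-0.415,0.2]], rot=[[0,0,0.079],[0,0,0.158],[0,0,0.237],[0,0,0.316],[0,0,0.395],[0,0,0.474],[0,0,0.553],[0,0,0.632],[0,0,0.711],[0,0,0.79]], claw=[1,1,1,1,1,1,1,1,1,1], grip_force=60)

```text
clock: 1.13
ee_pos: [291.0, -293.1, 150.7]
tcp_rot: [-3.141, 0.001, -0.855]
wrist_force: [-0.2, 0.8, 0.4]
grip_width: 0.003
```

```bash
python3 - <<'E'
from h import *
plan((291,-295,28),-51.2)
s=r.sense();print(s["wrist_force"],s["grip_width"])
f=r.grab_frame("wrist");cv2.imwrite("pics/wrist1.png",f["frame"][:,:,::-1])
f=r.grab_frame("top");cv2.imwrite("pics/top1.png",f["frame"][:,:,::-1])
E
```

```text
at [ 291.  -293.1  150.7] yaw -48.99 t 1.13 dp [0.004  0.0033 0.3068] rot [-0.0005  0.0008  0.0246]
[-0.15829994  0.81426007  0.35005466] 0.0025827312557879394
```

View pics/wrist1.png

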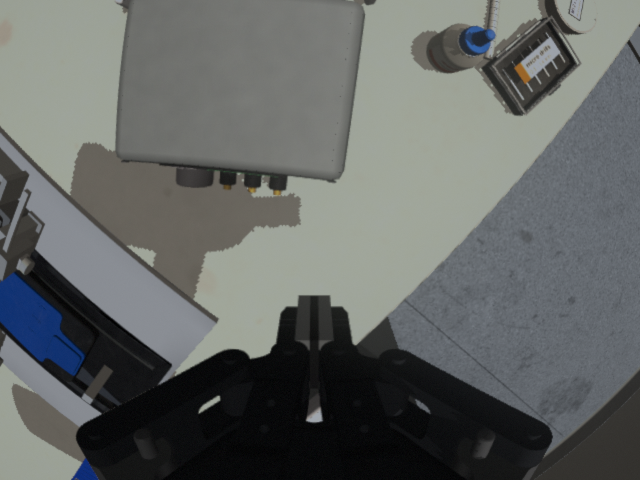

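View pics/top1.png

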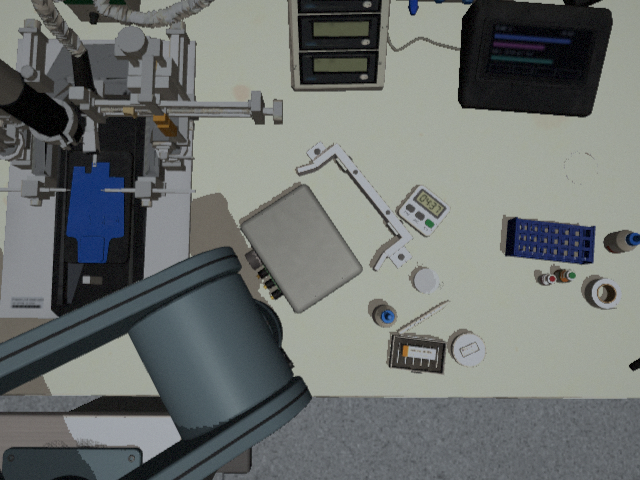

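```bash
cat >> h.py <<'E'
TILT=5.
def plan(pos,yaw_deg,tilt=TILT,p=True):
    s=r.sense(); R0=Ro.from_euler("xyz",s["tcp_rot"]).as_matrix()
    dp=R0.T@(np.array(pos,float)-s["ee_pos"])/400
    R1=(Ro.from_euler("z",yaw_deg,degrees=True)*Ro.from_euler("x",np.pi)*Ro.from_euler("y",tilt,degrees=True)).as_matrix()
    w=Ro.from_matrix(R0.T@R1).as_rotvec()/(np.pi/2)
    if p: print("at",np.round(s["ee_pos"],1),"t",round(s["clock"],2),"F",np.round(s["wrist_force"],1),"dp",np.round(dp,4),"rot",np.round(w,4))
    return dp,w
E
python3 - <<'E'
from h import *
plan((291,-295,20),-52)
E
```

```text
at [ 290.6 -291.5  150. ] t 1.23 F [ 0.4  0.4 -0.6] dp [0.0086 0.0055 0.3248] rot [-0.0026  0.0583  0.0367]
```

>>> send_rows(dp=[[0.001,0,0.04],[0.002,0.001,0.08],[0.003,0.002,0.12],[0.004,0.003,0.16],[0.005,0.004,0.2],[0.006,0.005,0.24],[0.007,0.005,0.28],[0.008,0.005,0.31],[0.008,0.005,0.325],[0.008,0.005,0.325]], rot=[[0,0.01,0.006],[0,0.02,0.012],[0,0.03,0.018],[0,0.04,0.024],[0,0.05,0.03],[0,0.058,0.036],[0,0.058,0.036],[0,0.058,0.036],[0,0.058,0.036],[0,0.058,0.036]], claw=[1,1,1,1,1,1,1,1,1,1])

```text
clock: 2.07
ee_pos: [290.6, -295.0, 19.1]
tcp_rot: [-3.138, -0.085, -0.905]
wrist_force: [-0.7, 0.1, 0.6]
grip_width: -0.004
```

```bash
python3 - <<'E'
from h import *
plan((314,-329,20),-52)
f=r.grab_frame("wrist");cv2.imwrite("pics/wrist2.png",f["frame"][:,:,::-1])
s=r.sense();print(s["ee_pos"],s["tcp_rot"],s["wrist_force"])
E
```

```text
at [ 290.6 -295.    19.1] t 2.07 F [-0.7  0.1  0.6] dp [0.1028 0.0065 0.0066] rot [-0.0026  0.0014  0.0015]
[ 290.88475404 -295.28083139   19.81457656] [-3.1377529  -0.08613601 -0.9054688 ] [-0.87662627  0.14123839  0.12854755]
```

View pics/wrist2.png

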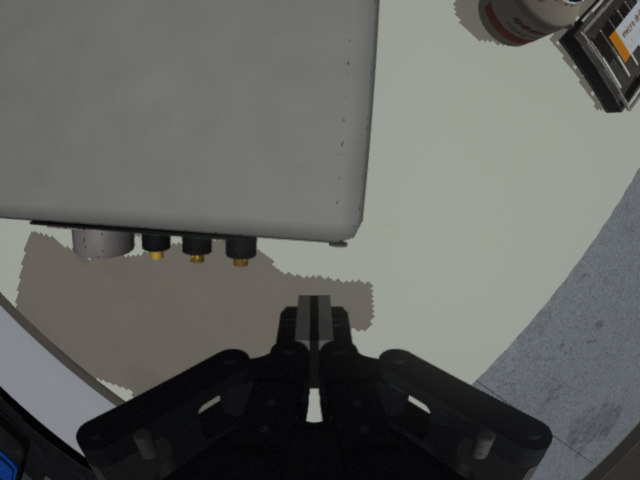

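>>> send_rows(dp=[[0.015,0,0.001],[0.03,0.001,0.002],[0.045,0.001,0.004],[0.055,0.002,0.005],[0.064,0.002,0.006],[0.073,0.002,0.006],[0.082,0.003,0.007],[0.091,0.003,0.008],[0.1,0.003,0.009],[0.108,0.003,0.009]], rot=[[0,0,0],[0,0,0],[0,0,0],[0,0,0],[0,0,0],[0,0,0],[0,0,0],[0,0,0],[0,0,0],[0,0,0]], claw=[1,1,1,1,1,1,1,1,1,1])

```text
clock: 2.95
ee_pos: [316.7, -330.0, 19.7]
tcp_rot: [-3.138, -0.085, -0.905]
wrist_force: [-1.7, -0.1, -1.5]
grip_width: -0.002
```

```bash
python3 - <<'E'
from h import *
plan((314,-329,20),-52)
f=r.grab_frame("top");cv2.imwrite("pics/top2.png",f["frame"][:,:,::-1])
cv2.imwrite("pics/top2z.png",cv2.resize(f["frame"][130:330,230:450,::-1],None,fx=3,fy=3,interpolation=cv2.INTER_CUBIC))
E
```

```text
at [ 316.7 -330.    19.7] t 2.95 F [-1.7 -0.1 -1.5] dp [-0.006   0.0037 -0.0013] rot [-0.0026  0.0013  0.0013]
```

View pics/top2z.png

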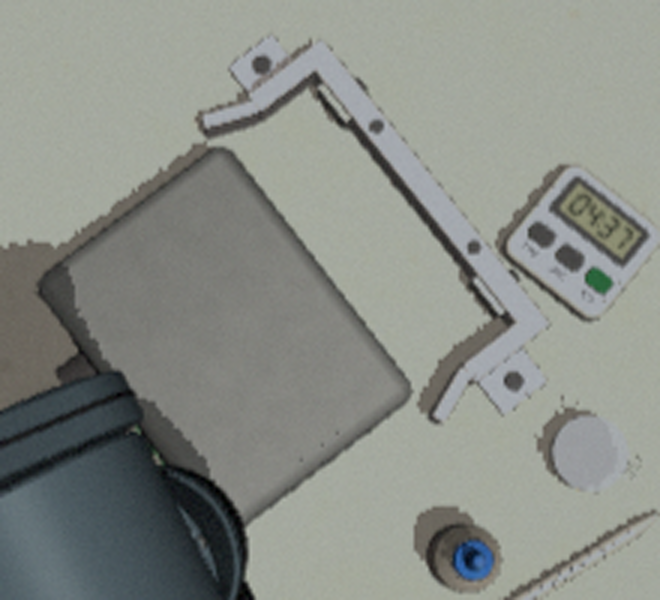

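```bash
cat >> h.py <<'E'
from scipy.ndimage import map_coordinates
def edge(img,a,b,w=5,n=25):
    """refine the line a-b (px) by gradient max along normals; returns two px points"""
    g=cv2.GaussianBlur(cv2.cvtColor(img,cv2.COLOR_RGB2GRAY),(0,0),0.8).astype(float)
    a,b=np.array(a,float),np.array(b,float); d=(b-a)/np.linalg.norm(b-a); nn=np.array([-d[1],d[0]])
    t=np.arange(-w,w+.01,.25); pts=[]
    for s in np.linspace(0,1,n):
        c=a+s*(b-a); P=c+t[:,None]*nn
        v=map_coordinates(g,[P[:,1],P[:,0]],order=1); q=np.abs(np.gradient(v))*np.exp(-(t/w)**2)
        pts.append(c+t[np.argmax(q)]*nn)
    l=cv2.fitLine(np.array(pts,np.float32),cv2.DIST_HUBER,0,.01,.01).ravel()
    o=l[2:];u=l[:2]; return o+u*((a-o)@u),o+u*((b-o)@u)
ZZ=lambda p:(p[0]/3+229.67,p[1]/3+129.67)
DO=np.array([484.6,-441.4]);DY=-51.2
def todock(P):
    c,s=np.cos(np.radians(DY)),np.sin(np.radians(DY)); d=np.asarray(P)[:2]-DO
    return np.array([c*d[0]+s*d[1],-s*d[0]+c*d[1]])
def ang(a,b):
    d=b-a; return np.degrees(np.arctan2(d[1],d[0]))
def meas(f,edges,z=60):
    """edges: dict name->(zoom a, zoom b)"""
    for k,(a,b) in edges.items():
        p,q=edge(f["frame"],ZZ(a),ZZ(b)); P,Q=onz(f,*p,z),onz(f,*q,z)
        print(k,"dock",np.round(todock(P),1),np.round(todock(Q),1),"ang rel",round((ang(P,Q)-DY+45)%90-45,2))
E
python3 - <<'E'
from h import *
f=r.grab_frame("top")
meas(f,dict(lead=((245,172),(392,366)),left=((65,265),(195,160)),right=((265,508),(395,412))))
print("dock");meas(f,dict(barfront=((365,140),(465,262)),lrail=((270,107),(308,82)),lpad=((320,90),(345,120)),rpad=((474,285),(497,310))),30)
meas(f,dict(barback=((345,75),(535,305))),30)
E
```

```text
lead dock [-59.5  59.5] [-61.3 -61.4] ang rel -0.87
left dock [-160.1   76.7] [-77.2  81.5] ang rel 3.26
right dock [-156.8  -78.3] [-77.7 -79.7] ang rel -1.01
dock
barfront dock [ 3.3 38.9] [  2.8 -42.6] ang rel -0.35
lrail dock [-26.4  84.2] [-2.7 83.8] ang rel -1.13
lpad dock [-0.5 73.9] [-1.1 53.5] ang rel -1.56
rpad dock [ -1.6 -54.7] [ -1.9 -72. ] ang rel -0.78
barback dock [15.7 72.1] [ 15.5 -82.1] ang rel -0.06
```

>>> send_rows(dp=[[0.004,0,0],[0.008,0,0],[0.012,0,0.001],[0.016,0,0.001],[0.02,0,0.002],[0.024,0,0.002],[0.028,0,0.002],[0.032,0,0.003],[0.036,0,0.003],[0.036,0,0.003]], rot=[[0,0,0],[0,0,0],[0,0,0],[0,0,0],[0,0,0],[0,0,0],[0,0,0],[0,0,0],[0,0,0],[0,0,0]], claw=[1,1,1,1,1,1,1,1,1,1])

```text
clock: 3.88
ee_pos: [326.4, -342.6, 20.1]
tcp_rot: [-3.138, -0.088, -0.906]
wrist_force: [-1.4, -0.4, -0.3]
grip_width: 0.0
```

```bash
python3 - <<'E'
from h import *
s=r.sense();print(todock(s["ee_pos"]),s["wrist_force"])
f=r.grab_frame("top")
cv2.imwrite("pics/top3z.png",cv2.resize(f["frame"][130:330,230:450,::-1],None,fx=3,fy=3,interpolation=cv2.INTER_CUBIC))
# dock coords -> world helper check
def world(x,y):
    c,s_=np.cos(np.radians(DY)),np.sin(np.radians(DY)); return DO+np.array([c*x-s_*y,s_*x+c*y])
print("back off 35", world(-220,-60)); 
E
```

```text
[-176.12501941  -61.38088791] [-1.41058635 -0.36897981 -0.32574383]
back off 35 [ 299.9868836 -307.5418764]
```

View pics/top3z.png

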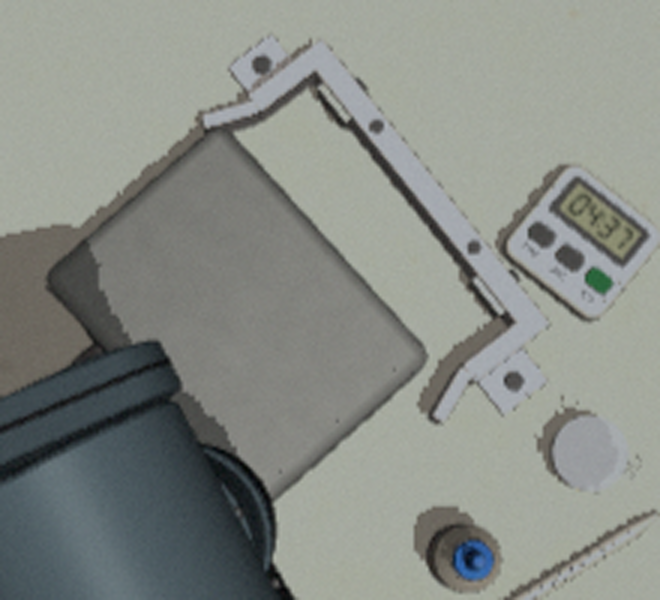

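```bash
cat >> h.py <<'E'
def world(x,y):
    c,s_=np.cos(np.radians(DY)),np.sin(np.radians(DY)); return DO+np.array([c*x-s_*y,s_*x+c*y])
def fsum():
    s=r.sense(); F=s["wrist_force"]; c,s_=np.cos(np.radians(DY)),np.sin(np.radians(DY))
    print("t",round(s["clock"],2),"dock tcp",np.round(todock(s["ee_pos"]),1),"z",round(s["ee_pos"][2],1),"Fx,Fy dock",round(c*F[0]+s_*F[1],1),round(-s_*F[0]+c*F[1],1),"Fz",round(F[2],1))
E
python3 - <<'E'
from h import *
f=r.grab_frame("top");fsum()
meas(f,dict(lead=((245,157),(410,332)),left=((85,240),(195,148)),right=((300,470),(408,378))))
plan((*world(-215,-58),19),-51.5)
E
```

```text
t 3.98 dock tcp [-176.2  -61.3] z 20.1 Fx,Fy dock 0.4 -0.5 Fz -1.2
lead dock [-53.6  65.7] [-46.4 -53.8] ang rel 3.46
left dock [-144.7   84.1] [-73.4  83.2] ang rel -0.69
right dock [-131.7  -76.3] [-62.1 -72.3] ang rel 3.32
at [ 326.4 -342.5   20.1] t 3.98 F [-0.2 -0.6 -1.2] dp [-0.097  -0.0072 -0.0058] rot [-0.002  -0.0004 -0.0043]
```

```bash
python3 - <<'E'
from h import *
for x,y in((-214,-60),(-214,66),(-196,66)):
    plan((*world(x,y),19),-51.5)
E
```

```text
at [ 326.4 -342.5   20.1] t 3.98 F [-0.2 -0.6 -1.2] dp [-0.0944 -0.0022 -0.0056] rot [-0.002  -0.0004 -0.0043]
at [ 326.4 -342.5   20.1] t 3.98 F [-0.2 -0.6 -1.2] dp [-0.0982 -0.3172 -0.0047] rot [-0.002  -0.0004 -0.0043]
at [ 326.4 -342.5   20.1] t 3.98 F [-0.2 -0.6 -1.2] dp [-0.0534 -0.3177 -0.0007] rot [-0.002  -0.0004 -0.0043]
```

>>> send_rows(dp=[[-0.04,0,-0.002],[-0.08,0,-0.004],[-0.096,-0.002,-0.006],[-0.096,-0.04,-0.006],[-0.097,-0.11,-0.006],[-0.097,-0.18,-0.006],[-0.098,-0.25,-0.005],[-0.098,-0.318,-0.005],[-0.075,-0.318,-0.003],[-0.054,-0.318,-0.001]], rot=[[0,0,0],[0,0,0],[0,0,0],[0,0,-0.001],[0,0,-0.002],[0,0,-0.003],[0,0,-0.004],[0,0,-0.004],[0,0,-0.004],[0,0,-0.004]], claw=[1,1,1,1,1,1,1,1,1,1])

```text
clock: 4.82
ee_pos: [414.9, -246.7, 19.5]
tcp_rot: [-3.138, -0.09, -0.896]
wrist_force: [0.5, -0.8, -0.5]
grip_width: 0.001
```

```bash
python3 - <<'E'
from h import *
fsum()
f=r.grab_frame("wrist");cv2.imwrite("pics/wrist4.png",f["frame"][:,:,::-1])
f=r.grab_frame("top")
cv2.imwrite("pics/top4z.png",cv2.resize(f["frame"][130:330,230:450,::-1],None,fx=3,fy=3,interpolation=cv2.INTER_CUBIC))
plan((*world(-185,66),19),-51.5)
plan((*world(-165,66),19),-51.5)
E
```

```text
t 4.82 dock tcp [-195.4   67.7] z 19.5 Fx,Fy dock 1.0 -0.1 Fz -0.5
at [ 414.7 -249.2   19.6] t 4.92 F [-0.1 -1.  -1.5] dp [ 0.0213 -0.0001  0.0035] rot [-0.0022 -0.0025 -0.0003]
at [ 414.7 -249.2   19.6] t 4.92 F [-0.1 -1.  -1.5] dp [ 0.0711 -0.0004  0.008 ] rot [-0.0022 -0.0025 -0.0003]
```

View pics/wrist4.png

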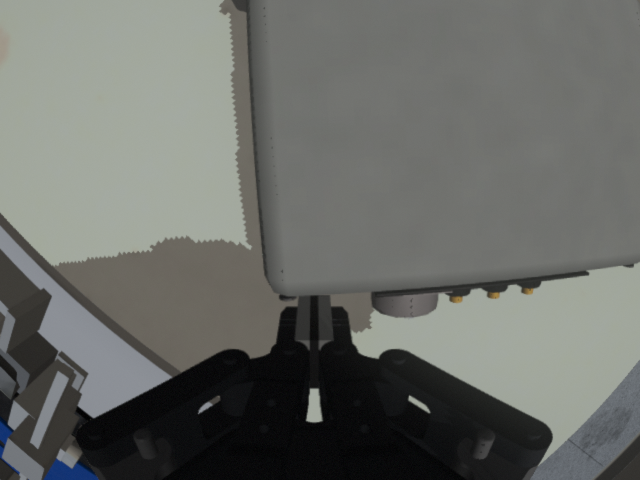

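View pics/top4z.png

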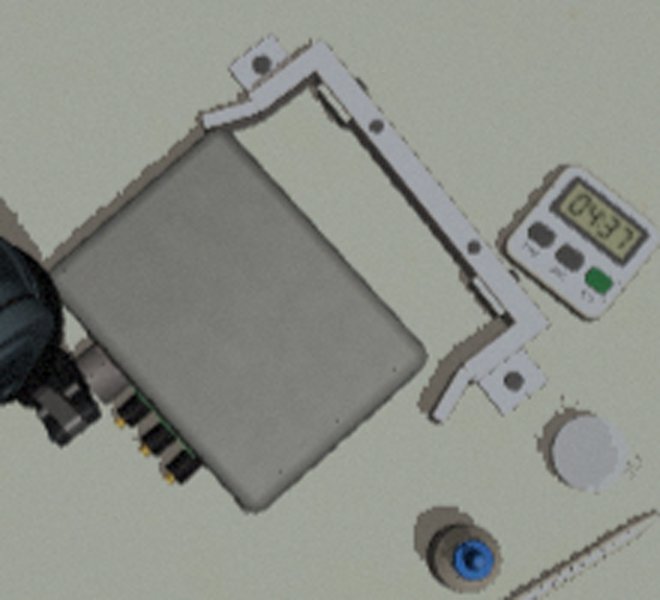

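>>> send_rows(dp=[[0.008,0.004,0.001],[0.015,0.004,0.002],[0.021,0.004,0.003],[0.028,0.004,0.003],[0.034,0.004,0.004],[0.04,0.004,0.005],[0.046,0.004,0.005],[0.052,0.004,0.006],[0.058,0.004,0.006],[0.064,0.004,0.007]], rot=[[0,0,0],[0,0,0],[0,0,0],[0,0,0],[0,0,0],[0,0,0],[0,0,0],[0,0,0],[0,0,0],[0,0,0]], claw=[1,1,1,1,1,1,1,1,1,1])

```text
clock: 5.75
ee_pos: [429.6, -270.3, 19.1]
tcp_rot: [-3.138, -0.091, -0.899]
wrist_force: [-1.0, 3.0, 0.1]
grip_width: 0.002
```

```bash
python3 - <<'E'
from h import *
fsum()
f=r.grab_frame("top")
cv2.imwrite("pics/top5z.png",cv2.resize(f["frame"][130:330,230:450,::-1],None,fx=3,fy=3,interpolation=cv2.INTER_CUBIC))
E
```

```text
t 5.75 dock tcp [-167.8   64.3] z 19.1 Fx,Fy dock -2.9 1.1 Fz 0.1
```

View pics/top5z.png

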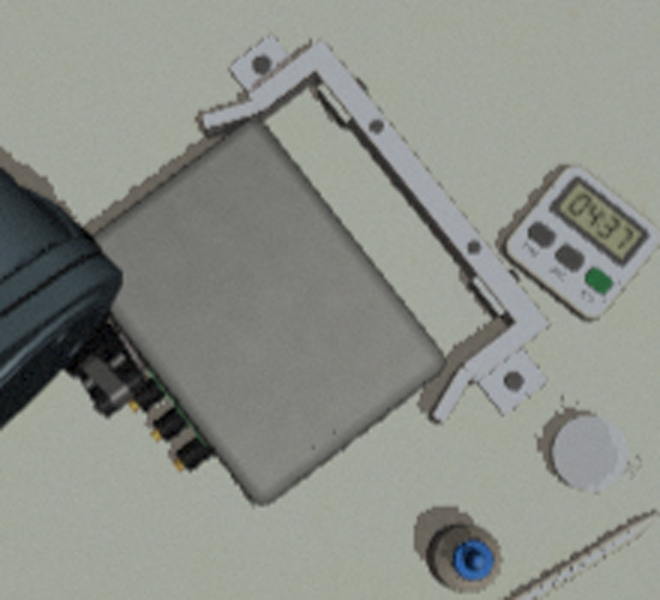

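```bash
python3 - <<'E'
from h import *
f=r.grab_frame("top");fsum()
meas(f,dict(lead=((278,140),(425,335)),left=((120,208),(235,133)),right=((290,480),(420,382)),rpanel=((200,437),(240,487))))
E
```

```text
t 5.85 dock tcp [-167.1   64.3] z 19.2 Fx,Fy dock -0.9 -0.6 Fz -0.0
lead dock [-37.5  62. ] [-40.  -59.6] ang rel -1.19
left dock [-120.5   88.7] [-53.   78.2] ang rel -8.86
right dock [-138.8  -77.4] [-58.9 -79.3] ang rel -1.36
rpanel dock [-157.3  -30.5] [-160.6  -61.4] ang rel -6.13
```

```bash
python3 - <<'E'
from h import *
for x,y in((-201,64),(-201,-62),(-178,-62)):
    plan((*world(x,y),19.5),-51.2)
E
```

```text
at [ 430.  -270.9   19.2] t 5.85 F [-1.   0.3 -0. ] dp [-0.0843  0.0012 -0.0085] rot [-0.002  -0.003  -0.0036]
at [ 430.  -270.9   19.2] t 5.85 F [-1.   0.3 -0. ] dp [-0.0825  0.3162 -0.0095] rot [-0.002  -0.003  -0.0036]
at [ 430.  -270.9   19.2] t 5.85 F [-1.   0.3 -0. ] dp [-0.0252  0.3159 -0.0042] rot [-0.002  -0.003  -0.0036]
```

>>> send_rows(dp=[[-0.04,0,-0.004],[-0.075,0,-0.008],[-0.084,0.002,-0.008],[-0.084,0.04,-0.008],[-0.083,0.11,-0.009],[-0.083,0.18,-0.009],[-0.083,0.25,-0.009],[-0.083,0.316,-0.009],[-0.05,0.316,-0.007],[-0.025,0.316,-0.004]], rot=[[0,-0.003,-0.003],[0,-0.003,-0.003],[0,-0.003,-0.003],[0,-0.003,-0.003],[0,-0.003,-0.003],[0,-0.003,-0.003],[0,-0.003,-0.003],[0,-0.003,-0.003],[0,-0.003,-0.003],[0,-0.003,-0.003]], claw=[1,1,1,1,1,1,1,1,1,1])

```text
clock: 6.68
ee_pos: [324.4, -344.4, 20.0]
tcp_rot: [-3.139, -0.09, -0.898]
wrist_force: [-0.5, -0.8, 0.4]
grip_width: -0.004
```

```bash
python3 - <<'E'
from h import *
fsum()
plan((*world(-170,-62),19.5),-51.2)
plan((*world(-160,-62),19.5),-51.2)
f=r.grab_frame("wrist");cv2.imwrite("pics/wrist6.png",f["frame"][:,:,::-1])
E
```

```text
t 6.68 dock tcp [-175.9  -64.1] z 20.0 Fx,Fy dock 0.3 -0.9 Fz 0.4
at [ 324.4 -344.4   20. ] t 6.68 F [-0.5 -0.8  0.4] dp [ 0.0146 -0.0052  0.0027] rot [-0.0014 -0.0017 -0.0028]
at [ 324.4 -344.4   20. ] t 6.68 F [-0.5 -0.8  0.4] dp [ 0.0395 -0.0053  0.0049] rot [-0.0014 -0.0017 -0.0028]
```

View pics/wrist6.png

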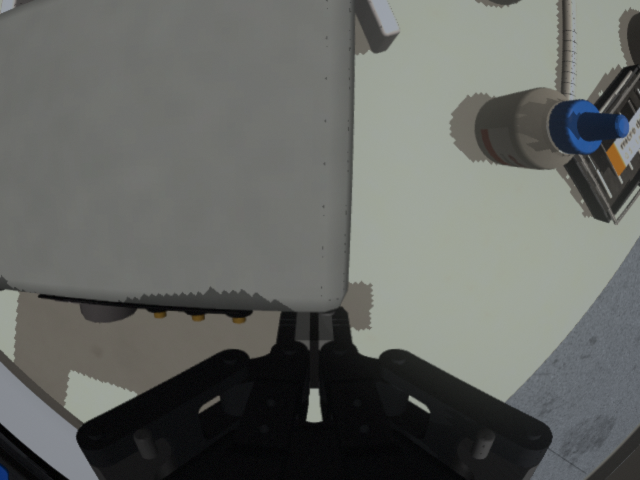

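>>> send_rows(dp=[[0.003,-0.003,0],[0.007,-0.004,0.001],[0.011,-0.004,0.001],[0.015,-0.004,0.002],[0.019,-0.004,0.002],[0.023,-0.004,0.003],[0.027,-0.004,0.003],[0.031,-0.004,0.004],[0.035,-0.004,0.004],[0.039,-0.004,0.005]], rot=[[0,0,0],[0,0,0],[0,0,0],[0,0,0],[0,0,0],[0,0,0],[0,0,0],[0,0,0],[0,0,0],[0,0,0]], claw=[1,1,1,1,1,1,1,1,1,1])

```text
clock: 7.57
ee_pos: [337.6, -357.6, 19.9]
tcp_rot: [-3.139, -0.093, -0.897]
wrist_force: [-2.2, 1.7, 1.4]
grip_width: -0.003
```

```bash
python3 - <<'E'
from h import *
fsum()
f=r.grab_frame("top")
cv2.imwrite("pics/top7z.png",cv2.resize(f["frame"][130:330,230:450,::-1],None,fx=3,fy=3,interpolation=cv2.INTER_CUBIC))
meas(f,dict(lead=((285,130),(437,328)),right=((300,475),(420,382))))
E
```

```text
t 7.57 dock tcp [-157.4  -62.1] z 19.9 Fx,Fy dock -2.7 -0.6 Fz 1.4
lead dock [-33.   63.8] [-28.1 -60.2] ang rel 2.25
right dock [-133.3  -77.8] [-58.8 -75. ] ang rel 2.15
```

View pics/top7z.png

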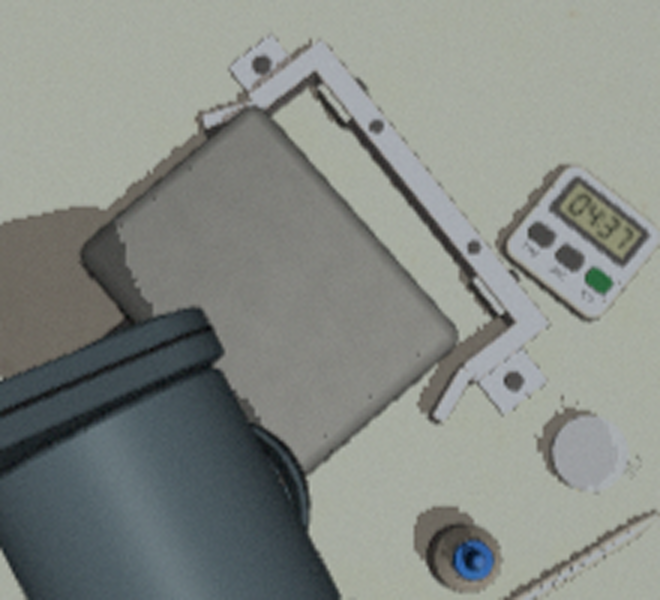

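```bash
python3 - <<'E'
from h import *
for x,y in((-193,-62),(-193,65),(-171,65)):
    plan((*world(x,y),19.5),-51.2)
E
```

```text
at [ 337.8 -357.9   19.9] t 7.62 F [-1.3 -0.2 -0.6] dp [-0.0896 -0.     -0.0074] rot [-0.0012 -0.0039 -0.0021]
at [ 337.8 -357.9   19.9] t 7.62 F [-1.3 -0.2 -0.6] dp [-0.0907 -0.3175 -0.0068] rot [-0.0012 -0.0039 -0.0021]
at [ 337.8 -357.9   19.9] t 7.62 F [-1.3 -0.2 -0.6] dp [-0.0359 -0.3177 -0.0017] rot [-0.0012 -0.0039 -0.0021]
```

>>> send_rows(dp=[[-0.04,0,-0.004],[-0.08,0,-0.007],[-0.09,-0.002,-0.007],[-0.09,-0.04,-0.007],[-0.091,-0.11,-0.007],[-0.091,-0.18,-0.007],[-0.091,-0.25,-0.007],[-0.091,-0.318,-0.006],[-0.06,-0.318,-0.004],[-0.036,-0.318,-0.002]], rot=[[0,-0.004,-0.002],[0,-0.004,-0.002],[0,-0.004,-0.002],[0,-0.004,-0.002],[0,-0.004,-0.002],[0,-0.004,-0.002],[0,-0.004,-0.002],[0,-0.004,-0.002],[0,-0.004,-0.002],[0,-0.004,-0.002]], claw=[1,1,1,1,1,1,1,1,1,1])

```text
clock: 8.45
ee_pos: [430.6, -267.3, 20.1]
tcp_rot: [-3.139, -0.09, -0.891]
wrist_force: [0.1, -0.2, 0.9]
grip_width: -0.003
```

```bash
python3 - <<'E'
from h import *
fsum()
plan((*world(-163,65),19.5),-51.2)
plan((*world(-150,63),19.5),-51.2)
E
```

```text
t 8.45 dock tcp [-169.6   67. ] z 20.1 Fx,Fy dock 0.3 -0.0 Fz 0.9
at [ 430.6 -267.3   20.1] t 8.45 F [ 0.1 -0.2  0.9] dp [0.0162 0.0052 0.003 ] rot [-0.0017 -0.0015  0.0018]
at [ 430.6 -267.3   20.1] t 8.45 F [ 0.1 -0.2  0.9] dp [0.0485 0.0103 0.0058] rot [-0.0017 -0.0015  0.0018]
```

>>> send_rows(dp=[[0.006,0.005,0.001],[0.012,0.006,0.001],[0.016,0.006,0.002],[0.02,0.006,0.002],[0.024,0.007,0.003],[0.028,0.007,0.003],[0.031,0.008,0.004],[0.034,0.008,0.004],[0.037,0.009,0.004],[0.04,0.009,0.005]], rot=[[0,0,0],[0,0,0],[0,0,0],[0,0,0],[0,0,0],[0,0,0],[0,0,0],[0,0,0],[0,0,0],[0,0,0]], claw=[1,1,1,1,1,1,1,1,1,1])

```text
clock: 9.28
ee_pos: [437.8, -282.0, 19.5]
tcp_rot: [-3.139, -0.089, -0.891]
wrist_force: [-1.2, 2.4, 1.9]
grip_width: 0.003
```

```bash
python3 - <<'E'
from h import *
fsum()
f=r.grab_frame("top")
meas(f,dict(lead=((285,130),(437,328)),right=((310,465),(430,375))))
cv2.imwrite("pics/top8z.png",cv2.resize(f["frame"][130:330,230:450,::-1],None,fx=3,fy=3,interpolation=cv2.INTER_CUBIC))
E
```

```text
t 9.28 dock tcp [-153.5   63.4] z 19.5 Fx,Fy dock -2.7 0.6 Fz 1.9
lead dock [-29.2  63.9] [-29.8 -60.5] ang rel -0.31
right dock [-126.5  -78.1] [-52.8 -78.2] ang rel -0.03
```

View pics/top8z.png

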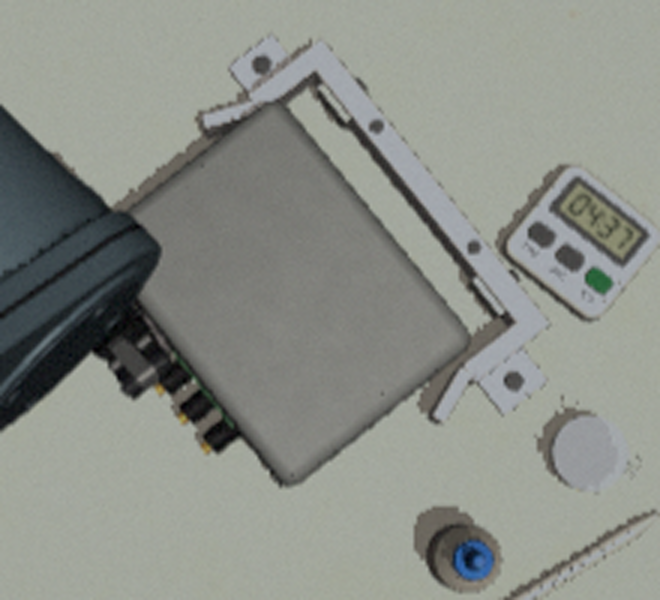

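```bash
python3 - <<'E'
from h import *
f=r.grab_frame("top");fsum()
meas(f,dict(lead=((296,122),(456,318)),right=((310,465),(430,378))))
E
```

```text
t 9.38 dock tcp [-153.2   63.5] z 19.5 Fx,Fy dock -1.7 1.1 Fz -0.2
lead dock [-23.7  63.6] [-23.5 -62.5] ang rel 0.09
right dock [-126.5  -78.2] [-53.7 -78.2] ang rel -0.03
```

```bash
python3 - <<'E'
from h import *
for x,y in((-147,63.5),(-183,63.5),(-183,-62),(-160,-62)):
    plan((*world(x,y),19.5),-51.2)
E
```

```text
at [ 438.1 -282.2   19.5] t 9.38 F [-0.1  2.  -0.2] dp [0.0154 0.     0.0015] rot [-0.0017 -0.0016  0.0018]
at [ 438.1 -282.2   19.5] t 9.38 F [-0.1  2.  -0.2] dp [-0.0742 -0.0003 -0.0066] rot [-0.0017 -0.0016  0.0018]
at [ 438.1 -282.2   19.5] t 9.38 F [-0.1  2.  -0.2] dp [-0.0751  0.3135 -0.0075] rot [-0.0017 -0.0016  0.0018]
at [ 438.1 -282.2   19.5] t 9.38 F [-0.1  2.  -0.2] dp [-0.0179  0.3137 -0.0023] rot [-0.0017 -0.0016  0.0018]
```

>>> send_rows(dp=[[0.004,0,0],[0.008,0,0.001],[0.012,0,0.001],[0.015,0,0.001],[-0.04,0,-0.004],[-0.074,0,-0.007],[-0.075,0.07,-0.007],[-0.075,0.15,-0.007],[-0.075,0.23,-0.007],[-0.075,0.313,-0.007]], rot=[[0,0,0],[0,0,0],[0,0,0],[0,0,0],[0,0,0.002],[0,0,0.002],[0,0,0.002],[0,0,0.002],[0,0,0.002],[0,0,0.002]], claw=[1,1,1,1,1,1,1,1,1,1])

```text
clock: 10.22
ee_pos: [321.6, -339.3, 20.0]
tcp_rot: [-3.14, -0.093, -0.892]
wrist_force: [0.3, -0.5, -0.7]
grip_width: 0.001
```

```bash
python3 - <<'E'
from h import *
fsum()
f=r.grab_frame("top");fsum()
meas(f,dict(lead=((304,115),(462,314)),right=((315,458),(435,374))))
cv2.imwrite("pics/top9z.png",cv2.resize(f["frame"][130:330,230:450,::-1],None,fx=3,fy=3,interpolation=cv2.INTER_CUBIC))
for x in (-154,-142):plan((*world(x,-62),19.5),-51.2)
E
```

```text
t 10.22 dock tcp [-181.7  -63.1] z 20.0 Fx,Fy dock 0.6 -0.1 Fz -0.7
t 10.27 dock tcp [-180.5  -68.2] z 20.0 Fx,Fy dock 0.7 -3.4 Fz -0.4
lead dock [-17.2  63.9] [-20.4 -62.8] ang rel -1.43
right dock [-122.5  -79.1] [-50.6 -79.7] ang rel -0.48
at [ 318.3 -343.4   20. ] t 10.27 F [-2.2 -2.7 -0.4] dp [ 0.0659 -0.0155  0.0075] rot [ 0.0003 -0.0043 -0.0006]
at [ 318.3 -343.4   20. ] t 10.27 F [-2.2 -2.7 -0.4] dp [ 0.0958 -0.0155  0.0104] rot [ 0.0003 -0.0043 -0.0006]
```

View pics/top9z.png

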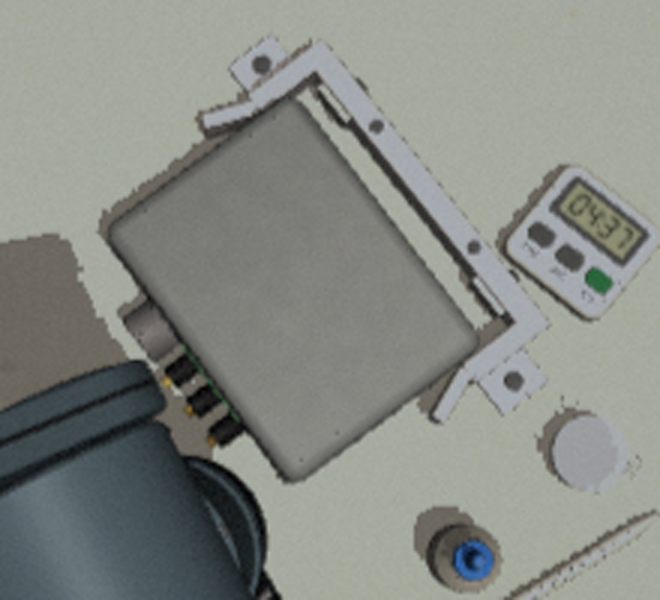

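>>> send_rows(dp=[[0.02,-0.008,0.002],[0.04,-0.013,0.004],[0.055,-0.013,0.006],[0.066,-0.013,0.007],[0.073,-0.013,0.008],[0.079,-0.013,0.008],[0.085,-0.013,0.009],[0.091,-0.013,0.009],[0.096,-0.013,0.01],[0.101,-0.013,0.01]], rot=[[0,-0.004,0],[0,-0.004,0],[0,-0.004,0],[0,-0.004,0],[0,-0.004,0],[0,-0.004,0],[0,-0.004,0],[0,-0.004,0],[0,-0.004,0],[0,-0.004,0]], claw=[1,1,1,1,1,1,1,1,1,1])

```text
clock: 11.1
ee_pos: [347.8, -371.4, 19.6]
tcp_rot: [3.141, -0.087, -0.894]
wrist_force: [-0.4, 0.5, -1.8]
grip_width: -0.001
```

```bash
python3 - <<'E'
from h import *
fsum()
f=r.grab_frame("top");fsum()
meas(f,dict(lead=((304,112),(474,310)),right=((330,450),(440,370))))
cv2.imwrite("pics/top10z.png",cv2.resize(f["frame"][130:330,230:450,::-1],None,fx=3,fy=3,interpolation=cv2.INTER_CUBIC))
E
```

```text
t 11.1 dock tcp [-140.3  -62.8] z 19.6 Fx,Fy dock -0.6 0.0 Fz -1.8
t 11.15 dock tcp [-139.6  -62.9] z 19.7 Fx,Fy dock -0.3 0.4 Fz -1.4
lead dock [-13.9  65.3] [-11.2 -64.8] ang rel 1.16
right dock [-114.2  -78.9] [-47.4 -77.3] ang rel 1.36
```

View pics/top10z.png

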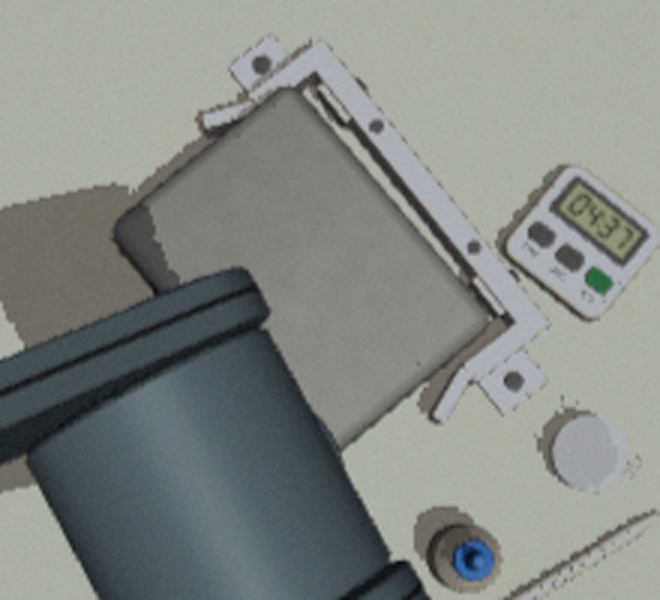

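```bash
python3 - <<'E'
from h import *
for x,y in((-175,-62),(-175,64),(-150,64)):
    plan((*world(x,y),19.5),-51.2)
E
```

```text
at [ 348.1 -372.    19.7] t 11.15 F [ 0.1  0.5 -1.4] dp [-0.0882 -0.0021 -0.0071] rot [ 0.0002 -0.0003 -0.0005]
at [ 348.1 -372.    19.7] t 11.15 F [ 0.1  0.5 -1.4] dp [-0.0885 -0.3171 -0.0073] rot [ 0.0002 -0.0003 -0.0005]
at [ 348.1 -372.    19.7] t 11.15 F [ 0.1  0.5 -1.4] dp [-0.0263 -0.3172 -0.0018] rot [ 0.0002 -0.0003 -0.0005]
```

>>> send_rows(dp=[[-0.04,0,-0.004],[-0.08,0,-0.007],[-0.088,-0.002,-0.007],[-0.088,-0.06,-0.007],[-0.088,-0.13,-0.007],[-0.088,-0.2,-0.007],[-0.088,-0.27,-0.007],[-0.088,-0.317,-0.007],[-0.06,-0.317,-0.005],[-0.03,-0.317,-0.002]], rot=[[0,0,0],[0,0,0],[0,0,0],[0,0,0],[0,0,0],[0,0,0],[0,0,0],[0,0,0],[0,0,0],[0,0,0]], claw=[1,1,1,1,1,1,1,1,1,1])

```text
clock: 11.98
ee_pos: [441.4, -282.7, 19.8]
tcp_rot: [-3.141, -0.089, -0.892]
wrist_force: [-0.1, 0.0, -0.4]
grip_width: -0.002
```

```bash
python3 - <<'E'
from h import *
fsum()
for x,y in((-143,64),(-134.5,64)):
    plan((*world(x,y),19.5),-51.2)
E
```

```text
t 11.98 dock tcp [-150.8   65.8] z 19.8 Fx,Fy dock -0.1 -0.1 Fz -0.4
at [ 441.4 -282.7   19.8] t 11.98 F [-0.1  0.  -0.4] dp [0.0193 0.0045 0.0026] rot [-0.0002 -0.0013  0.0012]
at [ 441.4 -282.7   19.8] t 11.98 F [-0.1  0.  -0.4] dp [0.0404 0.0046 0.0045] rot [-0.0002 -0.0013  0.0012]
```

>>> send_rows(dp=[[0.006,0.004,0.001],[0.012,0.004,0.001],[0.016,0.004,0.002],[0.02,0.004,0.002],[0.023,0.004,0.003],[0.027,0.004,0.003],[0.03,0.004,0.003],[0.033,0.004,0.004],[0.036,0.004,0.004],[0.039,0.004,0.004]], rot=[[0,0,0],[0,0,0],[0,0,0],[0,0,0],[0,0,0],[0,0,0],[0,0,0],[0,0,0],[0,0,0],[0,0,0]], claw=[1,1,1,1,1,1,1,1,1,1])

```text
clock: 12.82
ee_pos: [449.9, -295.7, 19.4]
tcp_rot: [-3.141, -0.089, -0.892]
wrist_force: [-0.7, 2.2, -1.2]
grip_width: 0.001
```

```bash
python3 - <<'E'
from h import *
fsum()
f=r.grab_frame("top");fsum()
cv2.imwrite("pics/top11z.png",cv2.resize(f["frame"][130:330,230:450,::-1],None,fx=3,fy=3,interpolation=cv2.INTER_CUBIC))
meas(f,dict(right=((330,440),(445,362))))
for x,y in((-168,64),(-168,-62),(-150,-62)):
    plan((*world(x,y),19.5),-51.2)
E
```

```text
t 12.82 dock tcp [-135.3   64.2] z 19.4 Fx,Fy dock -2.2 0.9 Fz -1.2
t 12.87 dock tcp [-134.8   64.2] z 19.5 Fx,Fy dock -0.9 -0.8 Fz -1.4
right dock [-110.9  -79.4] [-42.9 -76.7] ang rel 2.2
at [ 450.1 -296.1   19.5] t 12.87 F [-1.2  0.2 -1.4] dp [-0.0826  0.0003 -0.0073] rot [-0.0002 -0.0013  0.0011]
at [ 450.1 -296.1   19.5] t 12.87 F [-1.2  0.2 -1.4] dp [-0.0831  0.3153 -0.0074] rot [-0.0002 -0.0013  0.0011]
at [ 450.1 -296.1   19.5] t 12.87 F [-1.2  0.2 -1.4] dp [-0.0383  0.3154 -0.0034] rot [-0.0002 -0.0013  0.0011]
```

View pics/top11z.png

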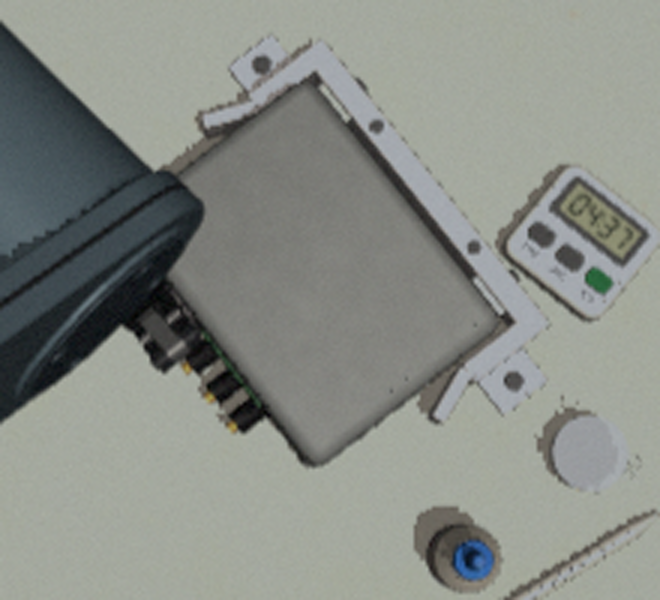

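```bash
python3 - <<'E'
from h import *
f=r.grab_frame("top");fsum()
meas(f,dict(lead=((326,98),(490,303)),lead2=((326,102),(487,303)),right=((345,448),(450,372))))
E
```

```text
t 12.92 dock tcp [-134.8   64.2] z 19.6 Fx,Fy dock -1.4 -0.2 Fz -0.8
lead dock [-3.3 63.9] [ -2.9 -67.1] ang rel 0.15
lead2 dock [-2.3 62.3] [ -4.7 -66.3] ang rel -1.07
right dock [-108.   -78.8] [-44.1 -80.6] ang rel -1.63
```

>>> send_rows(dp=[[-0.04,0,-0.004],[-0.075,0,-0.007],[-0.082,0.002,-0.007],[-0.082,0.06,-0.007],[-0.082,0.13,-0.007],[-0.082,0.2,-0.007],[-0.082,0.27,-0.007],[-0.082,0.316,-0.007],[-0.06,0.316,-0.005],[-0.038,0.316,-0.003]], rot=[[0,0,0.001],[0,0,0.001],[0,0,0.001],[0,0,0.001],[0,0,0.001],[0,0,0.001],[0,0,0.001],[0,0,0.001],[0,0,0.001],[0,0,0.001]], claw=[1,1,1,1,1,1,1,1,1,1])

```text
clock: 13.75
ee_pos: [342.1, -365.6, 19.8]
tcp_rot: [3.142, -0.091, -0.896]
wrist_force: [-0.7, -0.2, 0.7]
grip_width: -0.001
```

```bash
python3 - <<'E'
from h import *
fsum()
f=r.grab_frame("top");fsum()
cv2.imwrite("pics/top12z.png",cv2.resize(f["frame"][130:330,230:450,::-1],None,fx=3,fy=3,interpolation=cv2.INTER_CUBIC))
f=r.grab_frame("side")
cv2.imwrite("pics/side12z.png",cv2.resize(f["frame"][180:330,230:430,::-1],None,fx=4,fy=4,interpolation=cv2.INTER_CUBIC))
for x,y in((-137.5,-62),(-132,-62)):
    plan((*world(x,y),19.5),-51.2)
E
```

```text
t 13.75 dock tcp [-148.3  -63.5] z 19.8 Fx,Fy dock -0.2 -0.7 Fz 0.7
t 13.8 dock tcp [-145.8  -63.1] z 20.3 Fx,Fy dock 1.7 -1.2 Fz -0.0
at [ 344.  -366.1   20. ] t 13.85 F [ 0.  -0.1  0.2] dp [ 0.0231 -0.001   0.0034] rot [ 0.0001 -0.0037 -0.    ]
at [ 344.  -366.1   20. ] t 13.85 F [ 0.  -0.1  0.2] dp [ 0.0368 -0.001   0.0047] rot [ 0.0001 -0.0037 -0.    ]
```

View pics/top12z.png

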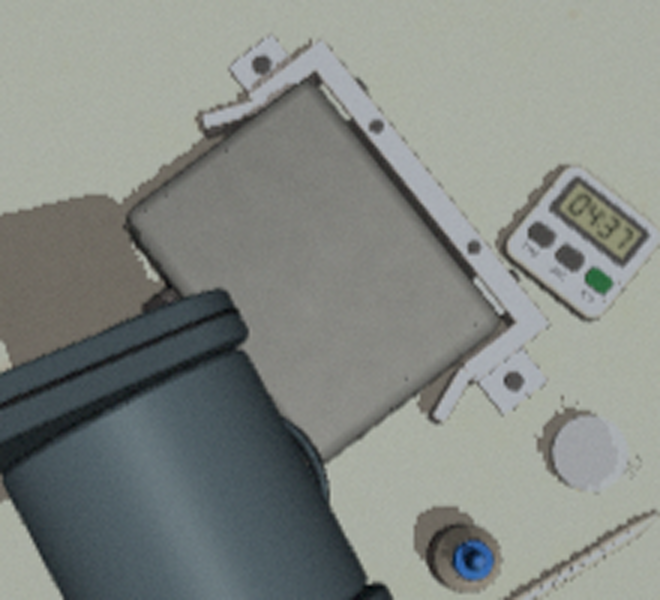

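View pics/side12z.png

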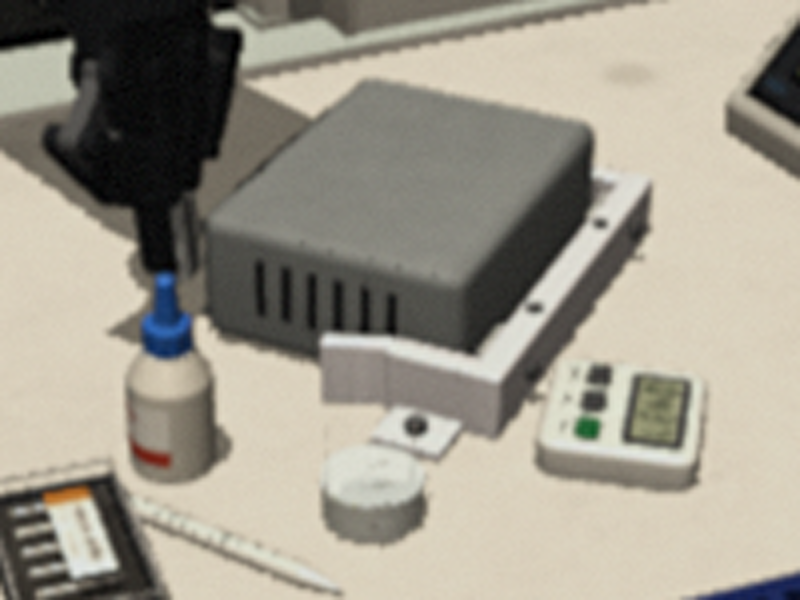

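>>> send_rows(dp=[[0.01,-0.001,0.001],[0.018,-0.001,0.002],[0.021,-0.001,0.002],[0.023,-0.001,0.002],[0.025,-0.001,0.003],[0.027,-0.001,0.003],[0.029,-0.001,0.003],[0.031,-0.001,0.003],[0.033,-0.001,0.003],[0.034,-0.001,0.003]], rot=[[0,-0.003,0],[0,-0.003,0],[0,-0.003,0],[0,-0.003,0],[0,-0.003,0],[0,-0.003,0],[0,-0.003,0],[0,-0.003,0],[0,-0.003,0],[0,-0.003,0]], claw=[1,1,1,1,1,1,1,1,1,1])

```text
clock: 14.68
ee_pos: [352.6, -376.2, 19.9]
tcp_rot: [3.141, -0.088, -0.894]
wrist_force: [-2.1, 1.0, -1.8]
grip_width: 0.002
```

```bash
python3 - <<'E'
from h import *
fsum()
f=r.grab_frame("top");fsum()
cv2.imwrite("pics/top13z.png",cv2.resize(f["frame"][130:330,230:450,::-1],None,fx=3,fy=3,interpolation=cv2.INTER_CUBIC))
meas(f,dict(lead=((326,98),(492,303)),right=((350,447),(460,367))))
E
```

```text
t 14.68 dock tcp [-133.5  -62. ] z 19.9 Fx,Fy dock -2.1 -1.0 Fz -1.8
t 14.73 dock tcp [-133.3  -62.1] z 19.9 Fx,Fy dock -2.3 -0.5 Fz -1.4
lead dock [-2.3 63.9] [ -3.  -67.8] ang rel -0.31
right dock [-105.6  -78. ] [-38.8 -83.5] ang rel -4.71
```

View pics/top13z.png

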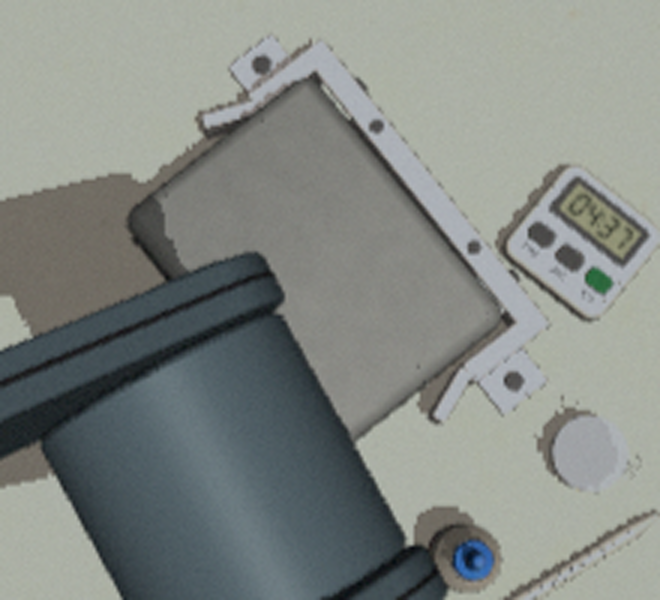

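>>> send_rows(dp=[[0.001,0,0],[0.0015,0,0],[0.002,0,0],[0.0025,0,0],[0.003,0,0],[0.0035,0,0],[0.004,0,0],[0.0045,0,0],[0.005,0,0],[0.005,0,0]], rot=[[0,0,0],[0,0,0],[0,0,0],[0,0,0],[0,0,0],[0,0,0],[0,0,0],[0,0,0],[0,0,0],[0,0,0]], claw=[1,1,1,1,1,1,1,1,1,1])

```text
clock: 15.57
ee_pos: [353.7, -377.7, 20.0]
tcp_rot: [3.141, -0.087, -0.894]
wrist_force: [-1.3, 1.5, -0.6]
grip_width: 0.001
```

```bash
python3 - <<'E'
from h import *
fsum()
E
```

```text
t 15.57 dock tcp [-131.6  -62.1] z 20.0 Fx,Fy dock -2.0 -0.1 Fz -0.6
```

>>> send_rows(dp=[[0.0005,0,0],[0.001,0,0],[0.0015,0,0],[0.002,0,0],[0.0025,0,0],[0.003,0,0],[0.0035,0,0],[0.004,0,0],[0.004,0,0],[0.004,0,0]], rot=[[0,0,0],[0,0,0],[0,0,0],[0,0,0],[0,0,0],[0,0,0],[0,0,0],[0,0,0],[0,0,0],[0,0,0]], claw=[1,1,1,1,1,1,1,1,1,1])

```text
clock: 16.4
ee_pos: [353.9, -377.8, 19.9]
tcp_rot: [3.141, -0.085, -0.893]
wrist_force: [-6.3, 4.9, 2.8]
grip_width: -0.002
```

```bash
python3 - <<'E'
from h import *
fsum()
for x,y in((-168,-62),(-168,64),(-148,64)):
    plan((*world(x,y),19.5),-51.2)
f=r.grab_frame("top")
cv2.imwrite("pics/top14z.png",cv2.resize(f["frame"][130:330,230:450,::-1],None,fx=3,fy=3,interpolation=cv2.INTER_CUBIC))
E
```

```text
t 16.4 dock tcp [-131.5  -62. ] z 19.9 Fx,Fy dock -7.8 -1.8 Fz 2.8
at [ 353.9 -377.8   19.9] t 16.4 F [-6.3  4.9  2.8] dp [-0.091  -0.0001 -0.0066] rot [0.0001 0.0017 0.0001]
at [ 353.9 -377.8   19.9] t 16.4 F [-6.3  4.9  2.8] dp [-0.091  -0.3151 -0.0066] rot [0.0001 0.0017 0.0001]
at [ 353.9 -377.8   19.9] t 16.4 F [-6.3  4.9  2.8] dp [-0.0412 -0.3151 -0.0024] rot [0.0001 0.0017 0.0001]
```

View pics/top14z.png

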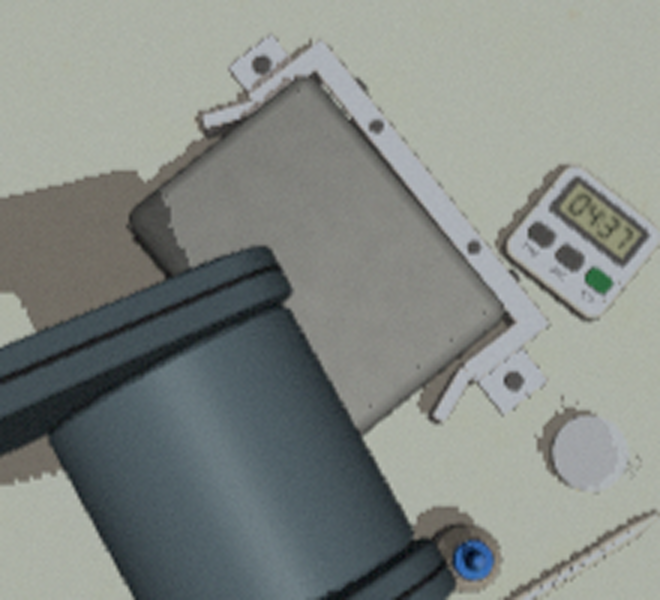

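>>> send_rows(dp=[[-0.04,0,-0.003],[-0.08,0,-0.006],[-0.091,-0.002,-0.007],[-0.091,-0.06,-0.007],[-0.091,-0.13,-0.007],[-0.091,-0.2,-0.007],[-0.091,-0.27,-0.007],[-0.091,-0.315,-0.007],[-0.07,-0.315,-0.005],[-0.041,-0.315,-0.003]], rot=[[0,0,0],[0,0,0],[0,0,0],[0,0,0],[0,0,0],[0,0,0],[0,0,0],[0,0,0],[0,0,0],[0,0,0]], claw=[1,1,1,1,1,1,1,1,1,1])

```text
clock: 17.28
ee_pos: [443.4, -285.7, 20.1]
tcp_rot: [-3.141, -0.086, -0.891]
wrist_force: [-0.1, 0.5, 0.7]
grip_width: 0.001
```

```bash
python3 - <<'E'
from h import *
fsum()
f=r.grab_frame("wrist");cv2.imwrite("pics/wrist15.png",f["frame"][:,:,::-1])
f=r.grab_frame("top");fsum()
cv2.imwrite("pics/top15z.png",cv2.resize(f["frame"][130:330,230:450,::-1],None,fx=3,fy=3,interpolation=cv2.INTER_CUBIC))
for x,y in((-137,64),(-133,64)):
    plan((*world(x,y),19.5),-51.2)
E
```

```text
t 17.28 dock tcp [-147.2   65.5] z 20.1 Fx,Fy dock -0.4 0.2 Fz 0.7
t 17.38 dock tcp [-144.3   64.3] z 20.6 Fx,Fy dock -0.1 -0.2 Fz 0.3
at [ 444.2 -288.6   20.6] t 17.38 F [-0.2 -0.   0.3] dp [0.018  0.0007 0.0044] rot [-0.0003 -0.0015  0.0003]
at [ 444.2 -288.6   20.6] t 17.38 F [-0.2 -0.   0.3] dp [0.028  0.0007 0.0053] rot [-0.0003 -0.0015  0.0003]
```

View pics/wrist15.png

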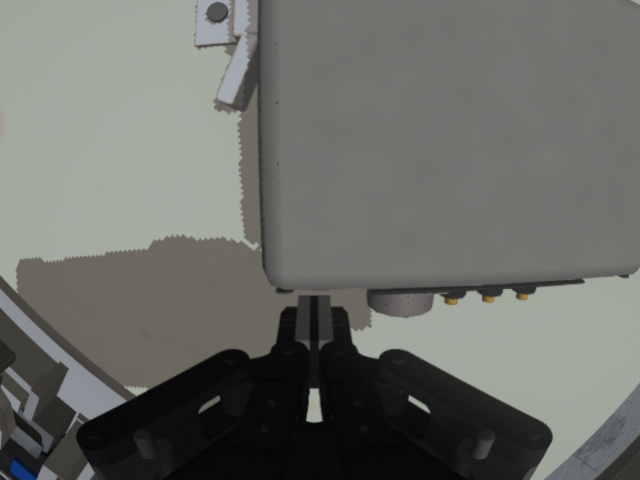

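View pics/top15z.png

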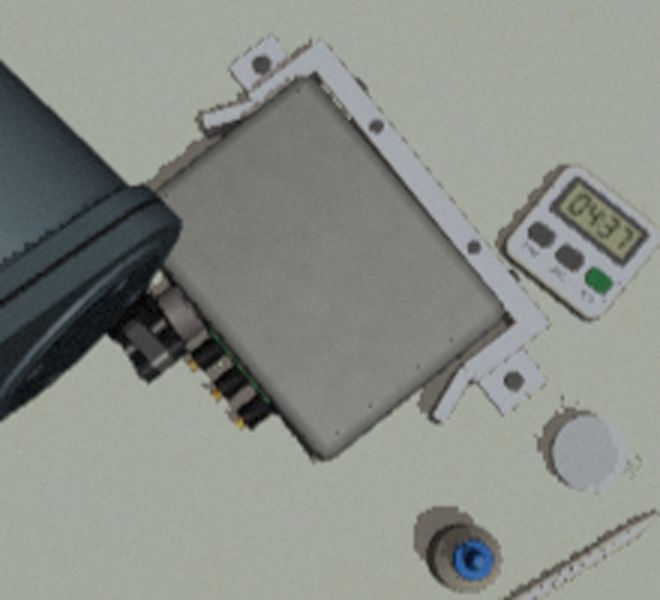

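>>> send_rows(dp=[[0.009,0.0005,0.002],[0.017,0.001,0.003],[0.019,0.001,0.003],[0.021,0.001,0.003],[0.023,0.001,0.004],[0.025,0.001,0.004],[0.027,0.001,0.004],[0.029,0.001,0.004],[0.031,0.001,0.004],[0.031,0.001,0.004]], rot=[[0,0,0],[0,0,0],[0,0,0],[0,0,0],[0,0,0],[0,0,0],[0,0,0],[0,0,0],[0,0,0],[0,0,0]], claw=[1,1,1,1,1,1,1,1,1,1])

```text
clock: 18.22
ee_pos: [451.3, -297.9, 19.9]
tcp_rot: [-3.141, -0.088, -0.893]
wrist_force: [-1.4, 3.3, 1.4]
grip_width: 0.003
```

```bash
python3 - <<'E'
from h import *
fsum()
E
```

```text
t 18.22 dock tcp [-132.7   64. ] z 19.9 Fx,Fy dock -3.4 1.0 Fz 1.4
```

>>> send_rows(dp=[[0.001,0,0],[0.0015,0,0],[0.002,0,0],[0.0025,0,0],[0.003,0,0],[0.0035,0,0],[0.004,0,0],[0.0045,0,0],[0.005,0,0],[0.005,0,0]], rot=[[0,0,0],[0,0,0],[0,0,0],[0,0,0],[0,0,0],[0,0,0],[0,0,0],[0,0,0],[0,0,0],[0,0,0]], claw=[1,1,1,1,1,1,1,1,1,1])

```text
clock: 19.05
ee_pos: [452.6, -299.4, 20.0]
tcp_rot: [-3.141, -0.088, -0.893]
wrist_force: [0.2, 4.5, -0.6]
grip_width: 0.004
```

```bash
python3 - <<'E'
from h import *
fsum()
f=r.grab_frame("top");fsum()
cv2.imwrite("pics/top16z.png",cv2.resize(f["frame"][130:330,230:450,::-1],None,fx=3,fy=3,interpolation=cv2.INTER_CUBIC))
meas(f,dict(right=((350,442),(430,388)),panel=((285,420),(308,452))))
E
```

```text
t 19.05 dock tcp [-130.7   64. ] z 20.0 Fx,Fy dock -3.4 3.0 Fz -0.6
t 19.1 dock tcp [-130.8   64. ] z 19.9 Fx,Fy dock -2.9 3.5 Fz -0.9
right dock [-104.2  -79. ] [-56.8 -79.9] ang rel -1.13
panel dock [-123.6  -49.5] [-124.   -68.7] ang rel -1.26
```

View pics/top16z.png

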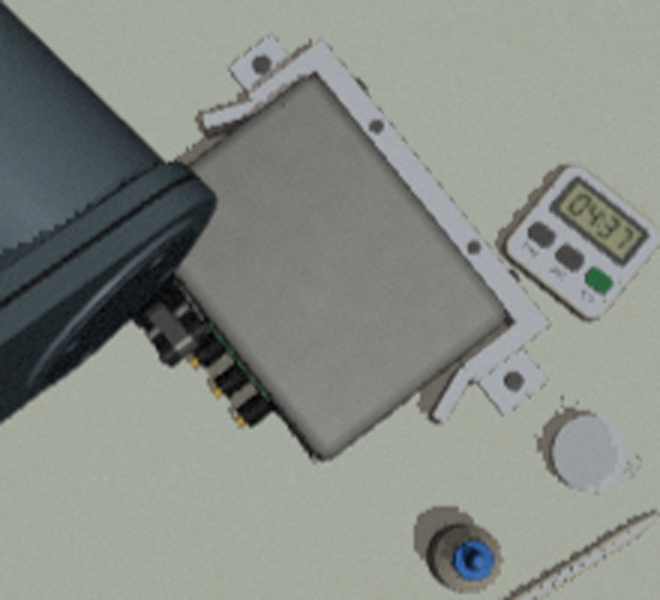

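>>> send_rows(dp=[[0.001,0,0],[0.0015,0,0],[0.002,0,0],[0.0025,0,0],[0.003,0,0],[0.0035,0,0],[0.004,0,0],[0.0045,0,0],[0.0045,0,0],[0.0045,0,0]], rot=[[0,0,0],[0,0,0],[0,0,0],[0,0,0],[0,0,0],[0,0,0],[0,0,0],[0,0,0],[0,0,0],[0,0,0]], claw=[1,1,1,1,1,1,1,1,1,1])

```text
clock: 19.93
ee_pos: [452.7, -299.6, 19.9]
tcp_rot: [-3.141, -0.085, -0.893]
wrist_force: [-3.0, 8.0, 3.7]
grip_width: -0.001
```

```bash
python3 - <<'E'
from h import *
fsum()
E
```

```text
t 19.93 dock tcp [-130.5   64. ] z 19.9 Fx,Fy dock -8.1 2.7 Fz 3.7
```

>>> send_rows(dp=[[0.0045,0,0],[0.0055,0,0],[0.0065,0,0],[0.007,0,0],[0.0075,0,0],[0.0075,0,0],[0.0075,0,0],[0.0075,0,0],[0.0075,0,0],[0.0075,0,0]], rot=[[0,0,0],[0,0,0],[0,0,0],[0,0,0],[0,0,0],[0,0,0],[0,0,0],[0,0,0],[0,0,0],[0,0,0]], claw=[1,1,1,1,1,1,1,1,1,1])

```text
clock: 20.77
ee_pos: [452.8, -299.7, 19.8]
tcp_rot: [3.142, -0.079, -0.893]
wrist_force: [-4.3, 10.5, 8.5]
grip_width: 0.001
```

```bash
python3 - <<'E'
from h import *
fsum()
f=r.grab_frame("top");fsum()
cv2.imwrite("pics/top17z.png",cv2.resize(f["frame"][130:330,230:450,::-1],None,fx=3,fy=3,interpolation=cv2.INTER_CUBIC))
for z in(58,62): meas(f,dict(right=((350,442),(430,388)),panel=((285,420),(308,452))),z)
for x,y in((-168,64),(-168,-62),(-147,-62)):
    plan((*world(x,y),19.5),-51.2)
E
```

```text
t 20.77 dock tcp [-130.4   64. ] z 19.8 Fx,Fy dock -10.9 3.2 Fz 8.5
t 20.82 dock tcp [-130.4   64. ] z 19.8 Fx,Fy dock -12.0 3.3 Fz 8.1
right dock [-104.1  -79.2] [-56.5 -79.8] ang rel -0.75
panel dock [-123.5  -49.4] [-123.9  -68.7] ang rel -1.3
right dock [-104.4  -79.1] [-57.  -79.8] ang rel -0.75
panel dock [-123.7  -49.5] [-124.1  -68.7] ang rel -1.3
at [ 452.8 -299.7   19.8] t 20.82 F [-5.  11.5  8.1] dp [-0.0937 -0.0001 -0.0067] rot [0.     0.005  0.0005]
at [ 452.8 -299.7   19.8] t 20.82 F [-5.  11.5  8.1] dp [-0.094   0.3149 -0.0067] rot [0.     0.005  0.0005]
at [ 452.8 -299.7   19.8] t 20.82 F [-5.  11.5  8.1] dp [-0.0417  0.3149 -0.0025] rot [0.     0.005  0.0005]
```

View pics/top17z.png

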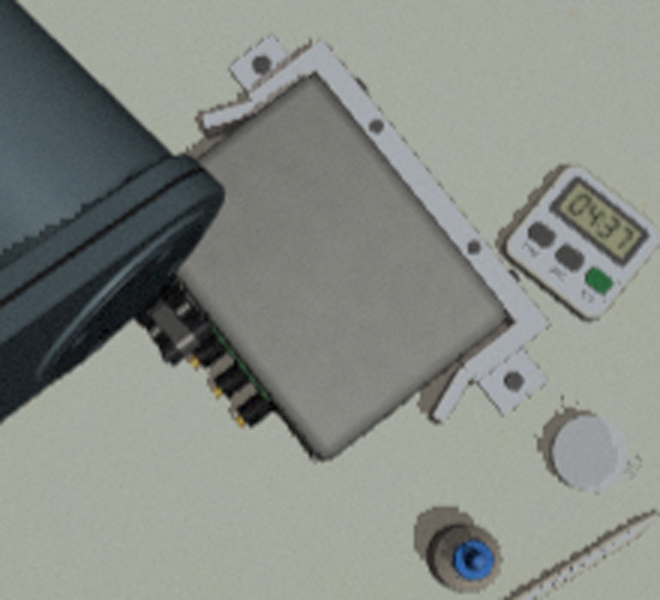

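>>> send_rows(dp=[[-0.04,0,-0.003],[-0.08,0,-0.006],[-0.094,0.002,-0.007],[-0.094,0.06,-0.007],[-0.094,0.13,-0.007],[-0.094,0.2,-0.007],[-0.094,0.27,-0.007],[-0.094,0.315,-0.007],[-0.07,0.315,-0.005],[-0.045,0.315,-0.003]], rot=[[0,0.004,0],[0,0.004,0],[0,0.004,0],[0,0.004,0],[0,0.004,0],[0,0.004,0],[0,0.004,0],[0,0.004,0],[0,0.004,0],[0,0.004,0]], claw=[1,1,1,1,1,1,1,1,1,1])

```text
clock: 21.65
ee_pos: [343.3, -367.1, 20.2]
tcp_rot: [3.141, -0.088, -0.896]
wrist_force: [-0.4, 0.9, 0.2]
grip_width: -0.001
```

```bash
python3 - <<'E'
from h import *
fsum()
f=r.grab_frame("wrist");cv2.imwrite("pics/wrist18.png",f["frame"][:,:,::-1])
f=r.grab_frame("top");fsum()
cv2.imwrite("pics/top18z.png",cv2.resize(f["frame"][130:330,230:450,::-1],None,fx=3,fy=3,interpolation=cv2.INTER_CUBIC))
for x,y in((-136,-62),(-131.5,-62)):
    plan((*world(x,y),19.5),-51.2)
E
```

```text
t 21.65 dock tcp [-146.5  -63.6] z 20.2 Fx,Fy dock -0.9 0.3 Fz 0.2
t 21.75 dock tcp [-144.8  -62.4] z 20.4 Fx,Fy dock -0.4 -0.1 Fz -0.6
at [ 345.2 -367.7   20.4] t 21.75 F [-0.3  0.3 -0.6] dp [ 0.0217 -0.001   0.0042] rot [ 0.0005 -0.0019  0.0003]
at [ 345.2 -367.7   20.4] t 21.75 F [-0.3  0.3 -0.6] dp [ 0.0329 -0.001   0.0052] rot [ 0.0005 -0.0019  0.0003]
```

View pics/wrist18.png

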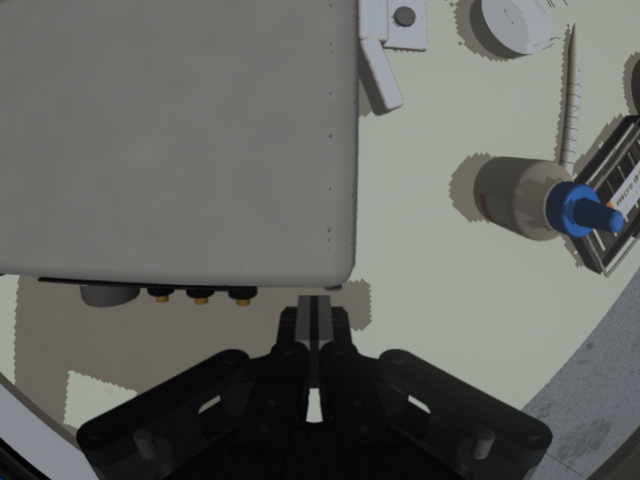

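View pics/top18z.png

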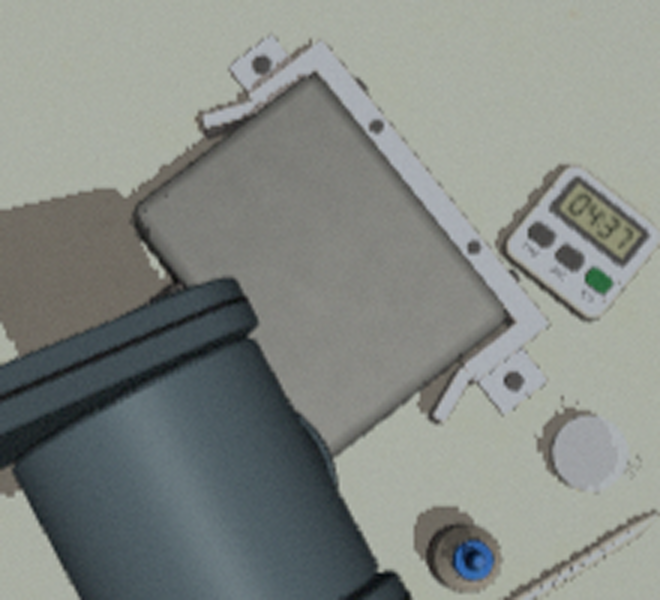

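>>> send_rows(dp=[[0.01,-0.001,0.002],[0.018,-0.001,0.003],[0.02,-0.001,0.003],[0.022,-0.001,0.003],[0.024,-0.001,0.003],[0.026,-0.001,0.004],[0.028,-0.001,0.004],[0.029,-0.001,0.004],[0.029,-0.001,0.004],[0.029,-0.001,0.004]], rot=[[0,-0.002,0],[0,-0.002,0],[0,-0.002,0],[0,-0.002,0],[0,-0.002,0],[0,-0.002,0],[0,-0.002,0],[0,-0.002,0],[0,-0.002,0],[0,-0.002,0]], claw=[1,1,1,1,1,1,1,1,1,1])

```text
clock: 22.58
ee_pos: [352.8, -376.5, 19.8]
tcp_rot: [3.141, -0.087, -0.893]
wrist_force: [-0.2, -0.5, -0.3]
grip_width: 0.003
```

```bash
python3 - <<'E'
from h import *
fsum()
plan((*world(-131.5,-62),19.5),-51.2)
E
```

```text
t 22.58 dock tcp [-133.1  -62.1] z 19.8 Fx,Fy dock 0.3 -0.5 Fz -0.3
at [ 352.8 -376.5   19.8] t 22.58 F [-0.2 -0.5 -0.3] dp [ 0.004  -0.0002  0.0012] rot [0.0005 0.0001 0.0001]
```

>>> send_rows(dp=[[0.0005,0,0],[0.001,0,0],[0.0015,0,0],[0.002,0,0],[0.0025,0,0],[0.003,0,0],[0.0035,0,0],[0.004,0,0],[0.004,0,0],[0.004,0,0]], rot=[[0,0,0],[0,0,0],[0,0,0],[0,0,0],[0,0,0],[0,0,0],[0,0,0],[0,0,0],[0,0,0],[0,0,0]], claw=[1,1,1,1,1,1,1,1,1,1])

```text
clock: 23.42
ee_pos: [353.8, -377.7, 19.9]
tcp_rot: [3.141, -0.087, -0.893]
wrist_force: [-0.4, 0.2, 0.2]
grip_width: 0.004
```

```bash
python3 - <<'E'
from h import *
fsum()
plan((*world(-131.5,-62),19.5),-51.2)
E
```

```text
t 23.42 dock tcp [-131.6  -62. ] z 19.9 Fx,Fy dock -0.4 -0.2 Fz 0.2
at [ 353.8 -377.7   19.9] t 23.42 F [-0.4  0.2  0.2] dp [ 0.0003 -0.0001  0.0011] rot [0.0005 0.0003 0.0002]
```

>>> send_rows(dp=[[-0.04,0,-0.003],[-0.08,0,-0.006],[-0.091,-0.002,-0.007],[-0.091,-0.06,-0.007],[-0.091,-0.13,-0.007],[-0.091,-0.2,-0.007],[-0.091,-0.27,-0.007],[-0.091,-0.315,-0.007],[-0.06,-0.315,-0.005],[-0.03,-0.315,-0.002]], rot=[[0,0,0],[0,0,0],[0,0,0],[0,0,0],[0,0,0],[0,0,0],[0,0,0],[0,0,0],[0,0,0],[0,0,0]], claw=[1,1,1,1,1,1,1,1,1,1])

```text
clock: 24.25
ee_pos: [445.9, -288.4, 19.8]
tcp_rot: [3.141, -0.087, -0.89]
wrist_force: [0.7, -0.3, 0.1]
grip_width: 0.0
```

```bash
python3 - <<'E'
from h import *
fsum()
for x,y in((-136,64),(-131.5,64)):
    plan((*world(x,y),19),-51.2)
E
```

```text
t 24.25 dock tcp [-143.5   65.7] z 19.8 Fx,Fy dock 0.7 0.4 Fz 0.1
at [ 445.9 -288.4   19.8] t 24.25 F [ 0.7 -0.3  0.1] dp [0.0185 0.0043 0.0036] rot [0.0002 0.     0.002 ]
at [ 445.9 -288.4   19.8] t 24.25 F [ 0.7 -0.3  0.1] dp [0.0297 0.0043 0.0045] rot [0.0002 0.     0.002 ]
```

>>> send_rows(dp=[[0.007,0.002,0.001],[0.014,0.004,0.003],[0.018,0.004,0.003],[0.021,0.004,0.004],[0.024,0.004,0.004],[0.027,0.004,0.004],[0.029,0.004,0.004],[0.031,0.004,0.004],[0.032,0.004,0.004],[0.032,0.004,0.004]], rot=[[0,0,0.002],[0,0,0.002],[0,0,0.002],[0,0,0.002],[0,0,0.002],[0,0,0.002],[0,0,0.002],[0,0,0.002],[0,0,0.002],[0,0,0.002]], claw=[1,1,1,1,1,1,1,1,1,1])

```text
clock: 25.08
ee_pos: [452.6, -299.4, 19.3]
tcp_rot: [3.141, -0.087, -0.894]
wrist_force: [0.1, 0.3, -0.5]
grip_width: 0.001
```

```bash
python3 - <<'E'
from h import *
fsum()
E
```

```text
t 25.08 dock tcp [-130.7   64.1] z 19.3 Fx,Fy dock -0.1 0.3 Fz -0.5
```

>>> send_rows(dp=[[0.003,0,0],[0.005,0,0],[0.007,0,-0.001],[0.0085,0,-0.001],[0.0095,0,-0.002],[0.0095,0,-0.002],[0.0095,0,-0.002],[0.0095,0,-0.002],[0.0095,0,-0.002],[0.0095,0,-0.002]], rot=[[0,0,0],[0,0,0],[0,0,0],[0,0,0],[0,0,0],[0,0,0],[0,0,0],[0,0,0],[0,0,0],[0,0,0]], claw=[1,1,1,1,1,1,1,1,1,1])

```text
clock: 25.92
ee_pos: [452.7, -299.6, 19.3]
tcp_rot: [3.141, -0.08, -0.893]
wrist_force: [-4.4, 6.1, 3.4]
grip_width: 0.001
```

```bash
python3 - <<'E'
from h import *
fsum()
for x,y in((-168,64),(-168,-62),(-143,-62)):
    plan((*world(x,y),19.5),-51.2)
E
```

```text
t 25.92 dock tcp [-130.5   64. ] z 19.3 Fx,Fy dock -7.5 0.4 Fz 3.4
at [ 452.7 -299.6   19.3] t 25.92 F [-4.4  6.1  3.4] dp [-0.0934  0.0001 -0.008 ] rot [0.0005 0.0045 0.0001]
at [ 452.7 -299.6   19.3] t 25.92 F [-4.4  6.1  3.4] dp [-0.0935  0.3151 -0.0078] rot [0.0005 0.0045 0.0001]
at [ 452.7 -299.6   19.3] t 25.92 F [-4.4  6.1  3.4] dp [-0.0312  0.3151 -0.0027] rot [0.0005 0.0045 0.0001]
```

>>> send_rows(dp=[[0.006,0,0],[0.007,0,0],[0.008,0,0],[0.009,0,0],[0.0095,0,0],[0.0095,0,0],[0.0095,0,0],[0.0095,0,0],[0.0095,0,0],[0.0095,0,0]], rot=[[0,0,0],[0,0,0],[0,0,0],[0,0,0],[0,0,0],[0,0,0],[0,0,0],[0,0,0],[0,0,0],[0,0,0]], claw=[1,1,1,1,1,1,1,1,1,1])

```text
clock: 26.75
ee_pos: [452.8, -299.6, 18.8]
tcp_rot: [3.14, -0.073, -0.893]
wrist_force: [-5.4, 7.2, 5.9]
grip_width: -0.001
```

```bash
python3 - <<'E'
from h import *
fsum()
for x,y in((-168,64),(-168,-62),(-141,-62)):
    plan((*world(x,y),19.5),-51.2)
E
```

```text
t 26.75 dock tcp [-130.5   64. ] z 18.8 Fx,Fy dock -9.0 0.3 Fz 5.9
at [ 452.8 -299.6   18.8] t 26.75 F [-5.4  7.2  5.9] dp [-0.0935  0.0001 -0.0086] rot [0.0009 0.0091 0.0004]
at [ 452.8 -299.6   18.8] t 26.75 F [-5.4  7.2  5.9] dp [-0.0936  0.3151 -0.0082] rot [0.0009 0.0091 0.0004]
at [ 452.8 -299.6   18.8] t 26.75 F [-5.4  7.2  5.9] dp [-0.0263  0.3151 -0.0033] rot [0.0009 0.0091 0.0004]
```

>>> send_rows(dp=[[0.007,0,0],[0.008,0,0],[0.009,0,0],[0.01,0,0],[0.011,0,0],[0.012,0,0],[0.012,0,0],[0.012,0,0],[0.012,0,0],[0.012,0,0]], rot=[[0,0.002,0],[0,0.002,0],[0,0.003,0],[0,0.004,0],[0,0.005,0],[0,0.005,0],[0,0.005,0],[0,0.005,0],[0,0.005,0],[0,0.005,0]], claw=[1,1,1,1,1,1,1,1,1,1])

```text
clock: 27.58
ee_pos: [452.8, -299.6, 18.3]
tcp_rot: [3.14, -0.072, -0.893]
wrist_force: [-8.3, 10.0, 10.0]
grip_width: 0.003
```

```bash
python3 - <<'E'
from h import *
fsum()
for x,y in((-168,64),(-168,-62),(-141,-62)):
    plan((*world(x,y),19.5),-51.2)
E
```

```text
t 27.58 dock tcp [-130.4   64.1] z 18.3 Fx,Fy dock -13.0 -0.2 Fz 10.0
at [ 452.8 -299.6   18.3] t 27.58 F [-8.3 10.  10. ] dp [-0.0934  0.0001 -0.0097] rot [0.0013 0.0098 0.0007]
at [ 452.8 -299.6   18.3] t 27.58 F [-8.3 10.  10. ] dp [-0.0938  0.3151 -0.009 ] rot [0.0013 0.0098 0.0007]
at [ 452.8 -299.6   18.3] t 27.58 F [-8.3 10.  10. ] dp [-0.0265  0.3152 -0.0042] rot [0.0013 0.0098 0.0007]
```

>>> send_rows(dp=[[-0.02,0,-0.002],[-0.06,0,-0.006],[-0.093,0.002,-0.009],[-0.094,0.06,-0.009],[-0.094,0.13,-0.009],[-0.094,0.2,-0.009],[-0.094,0.27,-0.009],[-0.094,0.315,-0.009],[-0.06,0.315,-0.006],[-0.03,0.315,-0.005]], rot=[[0,0.005,0],[0,0.01,0],[0,0.01,0],[0,0.01,0],[0,0.01,0],[0,0.01,0],[0,0.01,0],[0,0.01,0],[0,0.01,0],[0,0.01,0]], claw=[1,1,1,1,1,1,1,1,1,1])

```text
clock: 28.42
ee_pos: [346.2, -370.6, 19.9]
tcp_rot: [3.139, -0.088, -0.895]
wrist_force: [0.3, 0.2, 0.6]
grip_width: -0.002
```

```bash
python3 - <<'E'
from h import *
fsum()
f=r.grab_frame("wrist");cv2.imwrite("pics/wrist20.png",f["frame"][:,:,::-1])
for x,y in((-136,-62),(-131.5,-62)):
    plan((*world(x,y),19.5),-51.2)
E
```

```text
t 28.42 dock tcp [-141.9  -63.4] z 19.9 Fx,Fy dock 0.0 0.4 Fz 0.6
at [ 348.4 -373.2   20.6] t 28.47 F [ 1.5 -1.8  0.2] dp [ 0.0058 -0.0036  0.0033] rot [ 0.0018 -0.0033 -0.0007]
at [ 348.4 -373.2   20.6] t 28.47 F [ 1.5 -1.8  0.2] dp [ 0.017  -0.0036  0.0043] rot [ 0.0018 -0.0033 -0.0007]
```

View pics/wrist20.png

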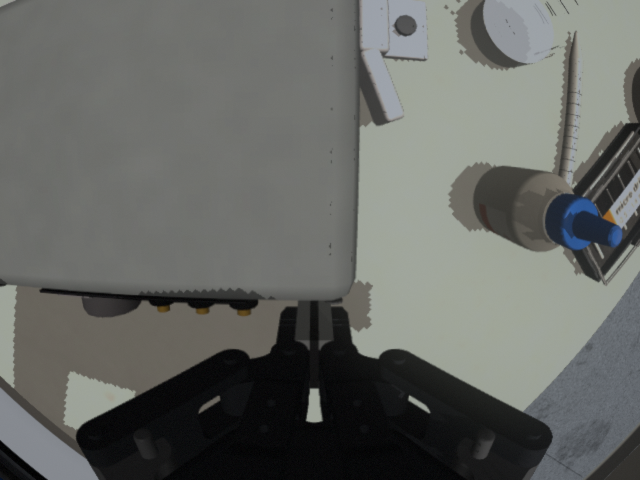

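>>> send_rows(dp=[[0.003,-0.002,0.001],[0.006,-0.003,0.002],[0.009,-0.003,0.003],[0.011,-0.003,0.003],[0.013,-0.003,0.003],[0.015,-0.003,0.004],[0.017,-0.003,0.004],[0.018,-0.003,0.004],[0.019,-0.003,0.004],[0.019,-0.003,0.004]], rot=[[0,-0.001,0],[0,-0.001,0],[0,-0.001,0],[0,-0.001,0],[0,-0.001,0],[0,-0.001,0],[0,-0.001,0],[0,-0.001,0],[0,-0.001,0],[0,-0.001,0]], claw=[1,1,1,1,1,1,1,1,1,1])

```text
clock: 29.3
ee_pos: [353.8, -377.8, 19.5]
tcp_rot: [3.139, -0.089, -0.895]
wrist_force: [-1.7, 3.1, 0.7]
grip_width: -0.002
```

```bash
python3 - <<'E'
from h import *
fsum()
E
```

```text
t 29.3 dock tcp [-131.5  -62. ] z 19.5 Fx,Fy dock -3.5 0.6 Fz 0.7
```

>>> send_rows(dp=[[0.003,0,0],[0.004,0,0],[0.005,0,0],[0.006,0,0],[0.007,0,0],[0.0075,0,0],[0.0075,0,0],[0.0075,0,0],[0.0075,0,0],[0.0075,0,0]], rot=[[0,0,0],[0,0,0],[0,0,0],[0,0,0],[0,0,0],[0,0,0],[0,0,0],[0,0,0],[0,0,0],[0,0,0]], claw=[1,1,1,1,1,1,1,1,1,1])

```text
clock: 30.13
ee_pos: [354.0, -377.8, 19.3]
tcp_rot: [3.139, -0.084, -0.894]
wrist_force: [-6.5, 5.9, 6.9]
grip_width: -0.002
```

```bash
python3 - <<'E'
from h import *
fsum()
E
```

```text
t 30.13 dock tcp [-131.4  -61.9] z 19.3 Fx,Fy dock -8.6 -1.3 Fz 6.9
```

>>> send_rows(dp=[[0.008,0,0],[0.009,0,0],[0.01,0,0],[0.011,0,0],[0.012,0,0],[0.012,0,0],[0.012,0,0],[0.012,0,0],[0.012,0,0],[0.012,0,0]], rot=[[0,0.002,0],[0,0.002,0],[0,0.003,0],[0,0.004,0],[0,0.005,0],[0,0.005,0],[0,0.005,0],[0,0.005,0],[0,0.005,0],[0,0.005,0]], claw=[1,1,1,1,1,1,1,1,1,1])

```text
clock: 30.97
ee_pos: [354.2, -377.7, 18.7]
tcp_rot: [3.14, -0.083, -0.894]
wrist_force: [-10.1, 8.4, 9.2]
grip_width: 0.002
```

```bash
python3 - <<'E'
from h import *
fsum()
E
```

```text
t 30.97 dock tcp [-131.3  -61.7] z 18.7 Fx,Fy dock -12.9 -2.6 Fz 9.2
```

>>> send_rows(dp=[[0.009,0,0],[0.01,0,0],[0.011,0,0],[0.012,0,0],[0.013,0,0],[0.013,0,0],[0.013,0,0],[0.013,0,0],[0.013,0,0],[0.013,0,0]], rot=[[0,0.002,0],[0,0.002,0],[0,0.003,0],[0,0.004,0],[0,0.005,0],[0,0.005,0],[0,0.005,0],[0,0.005,0],[0,0.005,0],[0,0.005,0]], claw=[1,1,1,1,1,1,1,1,1,1])

```text
clock: 31.8
ee_pos: [354.4, -377.5, 18.1]
tcp_rot: [3.14, -0.08, -0.893]
wrist_force: [-10.9, 10.9, 10.5]
grip_width: 0.003
```

```bash
python3 - <<'E'
from h import *
fsum()
for x,y,z in((-150,-62,20),(-215,-62,25),(-260,-62,120)):
    plan((*world(x,y),z),-51.2)
E
```

```text
t 31.8 dock tcp [-131.3  -61.4] z 18.1 Fx,Fy dock -15.3 -1.7 Fz 10.5
at [ 354.4 -377.5   18.1] t 31.8 F [-10.9  10.9  10.5] dp [-0.0461  0.0014 -0.0086] rot [0.0009 0.0044 0.0005]
at [ 354.4 -377.5   18.1] t 31.8 F [-10.9  10.9  10.5] dp [-0.2071  0.0013 -0.0341] rot [0.0009 0.0044 0.0005]
at [ 354.4 -377.5   18.1] t 31.8 F [-10.9  10.9  10.5] dp [-0.3002  0.0016 -0.2798] rot [0.0009 0.0044 0.0005]
```

>>> send_rows(dp=[[-0.02,0.001,-0.004],[-0.06,0.001,-0.01],[-0.13,0.001,-0.022],[-0.2,0.001,-0.034],[-0.22,0.001,-0.08],[-0.24,0.001,-0.13],[-0.26,0.001,-0.18],[-0.28,0.001,-0.23],[-0.3,0.001,-0.28],[-0.3,0.001,-0.28]], rot=[[0,0,0],[0,0,0],[0,0,0],[0,0,0],[0,0,0],[0,0,0],[0,0,0],[0,0,0],[0,0,0],[0,0,0]], claw=[1,1,1,1,1,1,1,1,1,1])

```text
clock: 32.63
ee_pos: [274.1, -278.5, 123.2]
tcp_rot: [3.139, -0.087, -0.893]
wrist_force: [0.2, -0.5, 0.5]
grip_width: 0.001
```

```bash
python3 - <<'E'
from h import *
fsum()
f=r.grab_frame("top");fsum()
cv2.imwrite("pics/top21z.png",cv2.resize(f["frame"][130:330,230:450,::-1],None,fx=3,fy=3,interpolation=cv2.INTER_CUBIC))
meas(f,dict(right=((350,442),(430,388)),left=((155,195),(240,135))))
f=r.grab_frame("side")
cv2.imwrite("pics/side21z.png",cv2.resize(f["frame"][180:330,230:430,::-1],None,fx=4,fy=4,interpolation=cv2.INTER_CUBIC))
E
```

```text
t 32.63 dock tcp [-258.9  -62. ] z 123.2 Fx,Fy dock 0.5 -0.1 Fz 0.5
t 32.68 dock tcp [-258.6  -62.1] z 121.9 Fx,Fy dock 0.6 -0.2 Fz -0.9
right dock [-104.2  -79.1] [-56.8 -79.8] ang rel -0.87
left dock [-103.6   77.3] [-51.6  76.4] ang rel -0.99
```

View pics/top21z.png

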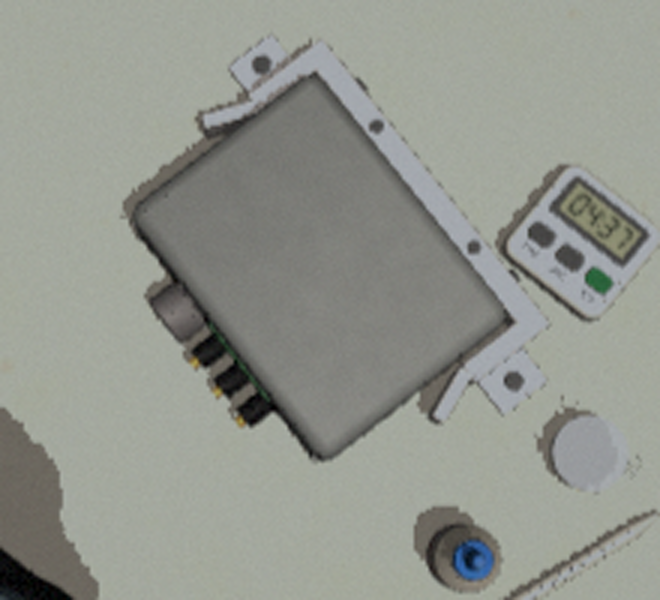

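View pics/side21z.png

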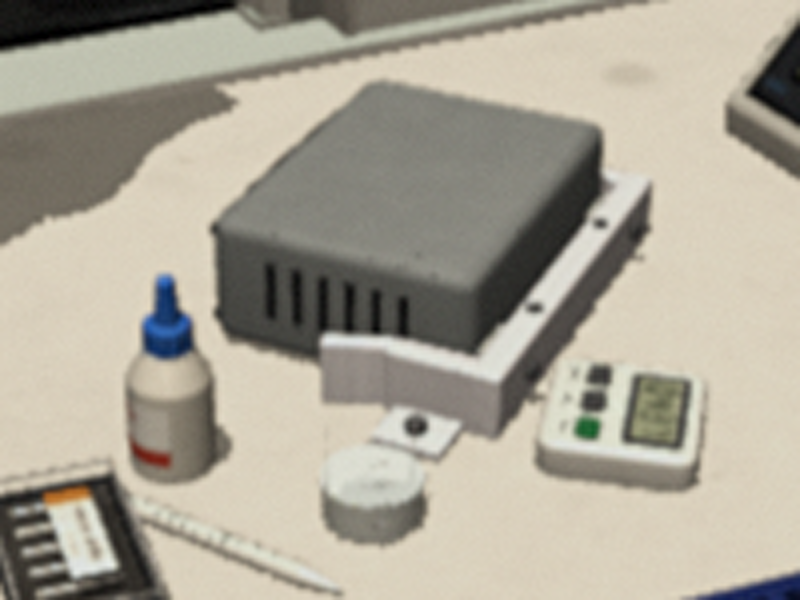

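```bash
python3 - <<'E'
from h import *
f=r.grab_frame("top")
# compare with last pictures: bystanders vs first picture, supply vs the picture during the left press
a=cv2.cvtColor(cv2.imread("pics/top1.png"),cv2.COLOR_BGR2RGB); g=f["frame"]
for n,(x0,y0,x1,y1) in dict(timer=(398,182,452,240),beaker=(408,262,440,296),bottle=(370,300,400,330)).items():
    s,_=cv2.phaseCorrelate(*(cv2.cvtColor(i[y0:y1,x0:x1],cv2.COLOR_RGB2GRAY).astype(np.float32) for i in (a,g))); print(n,"shift px",np.round(s,2))
b=cv2.imread("pics/top17z.png"); c=cv2.imread("pics/top21z.png")
s,_=cv2.phaseCorrelate(*(cv2.cvtColor(i[60:470,240:560],cv2.COLOR_BGR2GRAY).astype(np.float32) for i in (b,c))); print("supply since left press, zoom px",np.round(s,2))
fsum()
print(r.sign_off())
E
```

```text
timer shift px [-0.   -0.01]
beaker shift px [0.04 0.  ]
bottle shift px [-0.03 -0.05]
supply since left press, zoom px [-0.   -0.01]
t 32.78 dock tcp [-259.3  -61.9] z 120.1 Fx,Fy dock -0.0 -0.3 Fz -0.0
the job is handed in; nothing more can be done
None
```

I walked the supply into the dock with alternating pushes on its two plain ends, then seated the left end and after it the right. I handed the job in at about 33 s of the 72 s, with the arm retracted and touching nothing. `sign_off` reports no verdict.

**Seating:**

| End | Highest wrist force read | Tool movement under load |
|---|---|---|
| Left | 12 N on the first press; 7.5, then 9, then 13 N on the second | under 0.3 mm |
| Right | 8.6, then 13, then 15 N | about 0.2 mm |

I pressed the left end twice because I could not tell whether the first press was firm enough. Pad forces cannot be read directly. Going by the task's friction figures, each pad should have carried well over 4 N. In all presses the finger also pushed down on the panel with about 7 to 10 N, which adds some bench friction.

**Checks that agreed:**
- **Position:** the fingertip stopped where both ends being home would put it, to about 1 mm. The right end stopped at the same place before and after the left press.
- **Supply:** the top camera showed no movement of the supply between the left press and the end.
- **Bystanders:** the timer, beaker and bottle moved less than 0.1 pixel.
- **Forces:** no wrist reading passed about 19 N in total, but I only had readings at the end of each move.

**Check that disagreed:** edges fitted in the top view put the supply's yaw about 0.4° off what the contact points gave, about 1 mm between the two leading corners. They also put the panel about 2 mm short of home. I put this down to the rounded top edge and shadow, and trusted the contact positions. It is inside the 3 mm tolerance, but I did not settle it another way.

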